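# Finish the crossed-slat stand and hold the tap can over it

## Robot

A 7-joint arm with a two-finger parallel gripper is mounted at the origin on the work surface. World frame = base frame: x ahead of the robot, y to its left, z up, the work surface at z = 0. Lengths are in m, angles in rad, forces in N, time in s.
With the tool pointing down it reaches from about 0.425 to 0.925 m from the base axis. Payload 6.8 kg.
Tool frame: the origin (TCP) lies midway between the tips of the shut fingers; the grasp point (between the pads) lies 19 mm behind it; y points along the fingers, z is the direction in which the jaws open and shut, and the axes are right-handed (so a half turn about y gives the same grasp; the last joint's range is limited). The gripper opens to 85 mm and grips with 20 to 120 N. Pads are 22 mm wide; open, the fingers measure 114 mm over their backs; the gripper's body (76 mm by 85 mm) begins 54 mm behind the grasp point. The pads swing forward as they close: fully open they stand 13 mm farther back than shut.
Start: joints at [-1.28, 0.477, 0.022, 1.555, -0.011, 1.109, -0.083], TCP at [0.262, 0.622, 0.231] pointing down, gripper open.
Joint ranges: [-2.96, 2.96], [-0.34, 2.1], [-1.41, 1.46], [0.24, 2.44], [-1.37, 4.51], [0.17, 1.92], [-2.96, 2.96]. Speed limits (rad/s): [2.39, 2.39, 3.14, 3.14, 3.14, 3.14, 3.14].

## Interface

Orientations are given as a rotation vector (axis times angle).
In Python, from bench import r gives the robot as it stands.
- The arm moves only by the tool send_rows, never from a script. Its argument "rows" is text: rows parted by semicolons, each of 6 numbers parted by spaces: the shift along the world's x, y, z in m, then the turn, a rotation vector about the world's x, y, z in rad. A call has 1 to 20 rows; each row shifts and turns the commanded pose from where the row before left it; what a row does not reach is not made up. A row lasts 1/10 s, in which the tool goes at most 50 mm and 8.59 degrees, less where a joint would pass 70% of its speed; a pose out of reach is approached as far as the arm can. A call is refused whole if a number of a shift passes 0.05 or a number of a turn 0.15, either way. A call with a gripper value outside its range is refused whole. "grip" is the finger opening in m, from 0 to 0.0854, set as the call begins (left out, the last holds). The fingers move at their own pace and stop on an object; "grip_force" is the grip in N (left out, the last holds). Time passes only in rows, so rows that do not move let the fingers close. It gives the time, the measured TCP pose, the force and the opening at its end, in the units of the state.
- r.get_obs(): the state, without advancing time (a new reading comes with each control period).
- r.grab_frame(name): name is "scene" or "side" or "wrist"; returns a dict with "pixels" (384x512x3 uint8, red, green, blue), "intrinsics" (3x3 intrinsics, pixels), "position" and "orientation" of the camera in the world. Camera axes: x right, y up, looking along -z (the intrinsics and any distortion apply to the point x, -y, -z); pixel columns grow to the right and rows downward; lengths in m; the calibration is good to about 2 mm. A picture is of the moment at which its call begins. There is no depth.
- r.hand_in(): hands the job in, once; it reports no verdict.
The state is a dict: "clock": time; "joints": joint angles; "qvel": joint speeds; "tau": joint torques, N m; "tcp_pos": TCP position; "orientation": TCP orientation; "contact_force": force on the tool from outside, world axes, zero at the start; "moment": the same for the moment, N m; "grip_width": finger opening in m.
Only numpy, scipy, OpenCV 4.12 (cv2) and the standard library are available. Lean on these libraries where they do the work, as an engineer would, in place of code of your own. Each camera call takes 0.05 s, during which the arm holds its last target.

## Task

Finish the crosswise slat stand in the steel spill tray: lay the two loose slats gently across its top, crosswise to the layer beneath and each straight above a slat of the bottom layer. Then take the blue can with the tap by its handle, carry it upright over the things in between without bumping anything, and stop with it level, square and centred about a centimetre above the new slats, its tap over the white jug, not touching the stand. Finish while still holding it there in the gripper, so that I can slip a rubber mat under it; leave the jug, jar, tape roll and the slats already laid where they are.

Things in the scene. Friction and masses are not known exactly. Their poses are not given: they have to be found in the camera images.
- tray: fixed open spill tray of dark steel, 340 x 220 mm, walls 5 mm thick, rim 50 mm above the bench, inner floor 5 mm above the bench. Origin: centre of its underside; x along its 340 mm length towards the jug end (roughly away from the robot), y across, z up
- stand_top (a point): point in the tray (fixed to it, same axes as the tray) 60 mm from its middle towards -x: the middle of the stand, 49 mm above the bench, at the top of the two layers already laid. The new layer belongs here: one slat 45 mm to -x and one 45 mm to +x of this point, both lying along the tray's y, their undersides at this height; their tops then lie 22 mm above this point
- slat_a: loose pale timber slat, 150 x 32 x 22 mm (own x along the 150 mm, y the 32 mm width, z up; origin: centre of its underside); lies flat on the bench on the robot's right of the tray. Either slat may go in either place
- slat_b: the second loose pale slat, the same as slat_a
- low_1: already laid darker timber slat, 150 x 32 x 22 mm (own x along the 150 mm, y the 32 mm width, z up; origin: centre of its underside); bottom layer, on the tray floor along the tray's y, on the robot's side (45 mm to -x of the stand's middle, within about 2 mm); only resting, not fixed
- low_2: the other slat of the bottom layer, likewise, 45 mm to +x of the stand's middle
- mid_1: already laid darker slat of the second layer, along the tray's x, resting on the bottom layer 52 mm to -y of the stand's middle (within about 2 mm); not fixed
- mid_2: the other slat of the second layer, 52 mm to +y of the stand's middle
- can: loose blue plastic can with a white cap, body 150 x 100 mm, shoulder 144 mm and handle top 182 mm above its underside, 0.3 to 0.65 kg. Origin: centre of its underside; x along the 150 mm towards the tap, z up
- can_grip (a point): middle of the can's handle bar, 174 mm above the can's underside and 12 mm to -x of its centre. The bar runs along the can's x, is 24 mm wide (along the can's y) and 16 mm high, free for 58 mm between its two posts, with 22 mm of free space under it; pinch it across its width from above. The white cap (39 mm wide) stands 64 mm to +x of this point and is lower than the handle's top
- spout (a point): lower end of the white tap's spout, on the can's +x end: 122 mm to +x of the can's centre and 6 mm above its underside; with the can centred over the stand it comes over the jug
- jug: white plastic jug with a handle, 66 mm wide and 52 mm high, loose, standing in the +x half of the tray. Origin: centre of its underside. Leave it alone
- jug_rim (a point): centre of the jug's mouth, 52 mm above its underside
- jar: white jar with a red lid, 56 mm wide, 70 mm high, on the bench beside the loose slats; origin: centre of its underside. Leave it alone
- tape: roll of brown tape, 80 mm wide, 45 mm high, lying on the bench; origin: centre of its underside. Leave it alone
There are look-alikes about, which are no part of the job. Leave any purple look-alike of the slat_a alone. What is shaped like the mid_1 but purple is not meant.

How it is judged:
By the outcome, as a careful person would: the job done as asked, in the order asked, and still so for the second after the job is handed in, while the arm keeps its last pose, push and grip.
It also fails if it takes over 72 s, if anything falls off the work surface, if the arm or the gripper's body presses on something with over 40 N, if the wrist force passes 120 N, or if a joint passes its speed limit or range.

## Working session

There is one attempt and no reset: what is moved stays moved. The work goes in short steps, Python scripts to look and compute and a tool call to move; the robot and the scene stay as the last step left them, time stands still between calls to the robot, and variables do not carry over. Pictures are saved under pics/ and viewed, and the job is handed in when it is done.

Besides the shell and the picture viewer there is one more tool, called after "Request:" as name(argument=value, ...) on one line, values as JSON. send_rows: Moves the arm, as the interface text tells. Its arguments: {"type":"object","properties":{"rows":{"type":"string"},"grip":{"type":"number"},"grip_force":{"type":"number"}},"required":["rows"]}

```bash
ls; mkdir -p pics
python3 - <<'E'
from bench import r
import cv2,json,numpy as np
o=r.get_obs(); print(o)
for n in("scene","side","wrist"):
    f=r.grab_frame(n); cv2.imwrite(f"pics/{n}0.png",f["pixels"][...,::-1])
    np.savez(f"pics/{n}0.npz",**f)
    print(n,f["intrinsics"],f["position"],f["orientation"],[k for k in f])
E
```

```text
pics
{'clock': 0.0, 'joints': array([-1.28006689,  0.47779563,  0.02233378,  1.55645774, -0.01151343,
        1.1092733 , -0.08309865]), 'qvel': array([-0.00066001,  0.0018734 , -0.00202024, -0.00139751, -0.00052108,
       -0.00128411, -0.00212447]), 'tau': array([ 7.36382594e-05, -5.96450007e+01,  1.60798229e+00, -2.81200057e+01,
        1.23994367e-02,  9.16169083e-03, -2.87181479e-05]), 'tcp_pos': array([0.26190758, 0.621479  , 0.23032593]), 'orientation': array([-1.54985699,  0.3131132 , -0.31273413]), 'contact_force': array([-0.36515958,  0.52736695, -0.10799018]), 'moment': array([ 0.00689566,  0.01291562, -0.02764253]), 'grip_width': 0.08551674352926844}
scene [[427.44345691   0.         244.94396669]
 [  0.         427.44345691 190.54657574]
 [  0.           0.           1.        ]] [ 1.32506798 -0.31379409  1.07431412] [0.6255937  0.47001853 1.21455591] ['pixels', 'intrinsics', 'position', 'orientation']
side [[381.03954647   0.         254.4351482 ]
 [  0.         381.03954647 189.73703015]
 [  0.           0.           1.        ]] [ 0.0099654  -0.86711718  0.8439512 ] [ 0.89896945 -0.24374763 -0.53017279] ['pixels', 'intrinsics', 'position', 'orientation']
wrist [[307.49175987   0.         256.58834258]
 [  0.         307.49175987 189.55087836]
 [  0.           0.           1.        ]] [0.1899726  0.65207423 0.37169946] [-0.27413033 -0.1783475   1.16169767] ['pixels', 'intrinsics', 'position', 'orientation']
```

View pics/scene0.png

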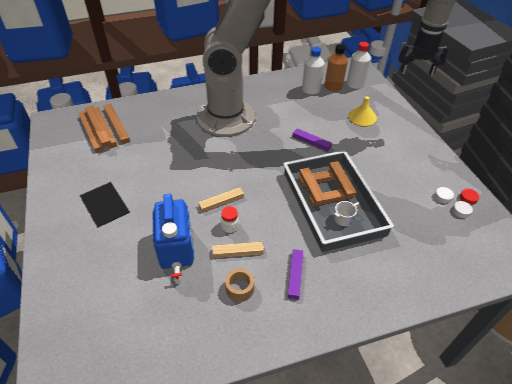

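View pics/side0.png

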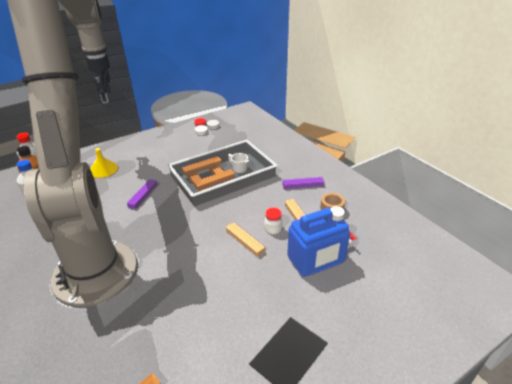

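View pics/wrist0.png

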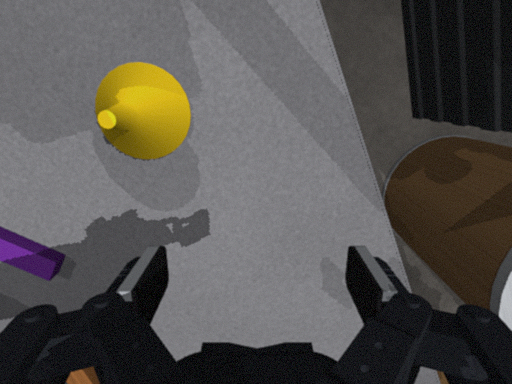

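```bash
cat > h.py <<'E'
import numpy as np,cv2
from scipy.spatial.transform import Rotation as R
def load(n): return dict(np.load(f"pics/{n}.npz"))
def snap(n,name):
    from bench import r
    f=r.grab_frame(n); cv2.imwrite(f"pics/{name}.png",f["pixels"][...,::-1]); np.savez(f"pics/{name}.npz",**f); return f
def ray(f,uv):
    K=f["intrinsics"]; uv=np.atleast_2d(np.array(uv,float))
    d=np.c_[(uv[:,0]-K[0,2])/K[0,0],-(uv[:,1]-K[1,2])/K[1,1],-np.ones(len(uv))]
    return d@R.from_rotvec(f["orientation"]).as_matrix().T
def plane(f,uv,z):
    d=ray(f,uv); p=f["position"]; return (p+d*((z-p[2])/d[:,2])[:,None])
def proj(f,P):
    P=np.atleast_2d(P); c=(P-f["position"])@R.from_rotvec(f["orientation"]).as_matrix(); K=f["intrinsics"]
    return np.c_[K[0,0]*c[:,0]/-c[:,2]+K[0,2],K[1,1]*-c[:,1]/-c[:,2]+K[1,2]]
def blobs(f,lo,hi,amin=60):
    hsv=cv2.cvtColor(f["pixels"],cv2.COLOR_RGB2HSV); m=cv2.inRange(hsv,np.array(lo),np.array(hi))
    c,_=cv2.findContours(m,cv2.RETR_EXTERNAL,cv2.CHAIN_APPROX_NONE)
    return m,[x for x in c if cv2.contourArea(x)>amin]
def zoom(n,box,s,out):
    im=cv2.imread(f"pics/{n}.png"); x0,y0,x1,y1=box
    cv2.imwrite(f"pics/{out}.png",cv2.resize(im[y0:y1,x0:x1],None,fx=s,fy=s,interpolation=cv2.INTER_CUBIC))
E
python3 - <<'E'
from h import *
for n in("scene0","side0"):
    f=load(n); hsv=cv2.cvtColor(f["pixels"],cv2.COLOR_RGB2HSV)
    print(n,[hsv[v,u] for u,v in ([(221,199),(238,249),(325,185)] if n=="scene0" else [(245,238),(205,164)])])
zoom("scene0",(140,130,400,310),3,"z1")
zoom("side0",(150,130,370,290),3.5,"z2")
E
```

```text
scene0 [array([ 18, 103, 239], dtype=uint8), array([ 18, 103, 237], dtype=uint8), array([100,  15,  99], dtype=uint8)]
side0 [array([ 22, 105, 251], dtype=uint8), array([ 13, 155, 204], dtype=uint8)]
```

View pics/z1.png

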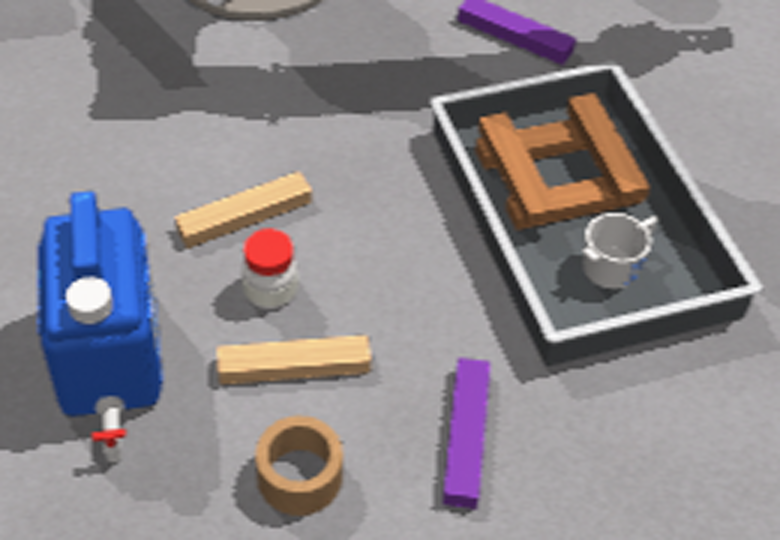

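View pics/z2.png

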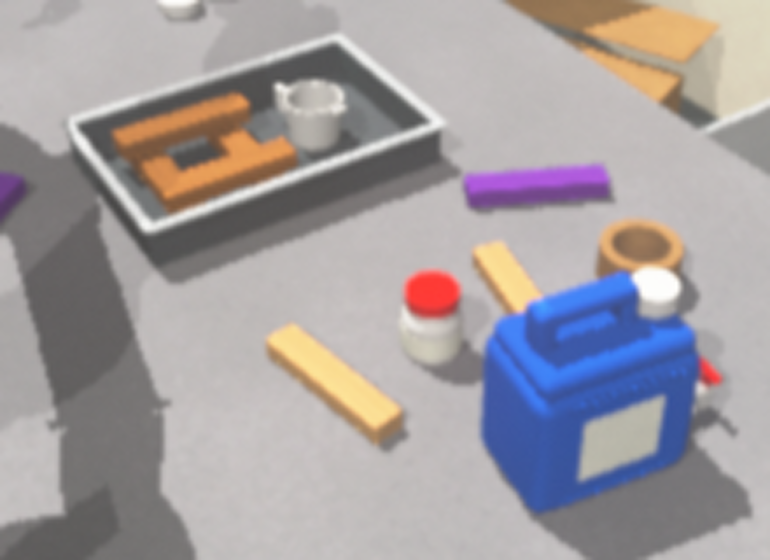

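```bash
cat > m1.py <<'E'
from h import *
def rect(p):
    (c,s,a)=cv2.minAreaRect((p[:,:2]*1000).astype(np.float32)); 
    if s[0]<s[1]: s=s[::-1]; a+=90
    return np.round(c,1),np.round(s,1),round((a+90)%180-90,1)
for n in("scene0","side0"):
    f=load(n)
    print(n)
    # slats
    m,c=blobs(f,(12,60,150),(28,135,255))
    for x in c: print(" slat",x[:,0].mean(0).round(),rect(plane(f,x[:,0],.022)), cv2.contourArea(x))
    m,c=blobs(f,(5,136,60),(17,255,255))
    for x in c: print(" brown",x[:,0].mean(0).round(),rect(plane(f,x[:,0],.049)),cv2.contourArea(x))
    m,c=blobs(f,(0,0,175),(180,50,255))
    for x in c: print(" white",x[:,0].mean(0).round(),rect(plane(f,x[:,0],.050)),cv2.contourArea(x))
    m,c=blobs(f,(0,190,120),(4,255,255),30)
    for x in c: print(" red",x[:,0].mean(0).round(),rect(plane(f,x[:,0],.070)),cv2.contourArea(x))
E
python3 m1.py
```

```text
scene0
 slat [239. 281.] (array([ 735.6, -156.8]), array([79.8, 76.9]), 25.8) 544.5
 slat [237. 247.] (array([ 628. , -131.3]), array([150.6,  32.2]), 78.3) 405.0
 slat [220. 198.] (array([ 423.1, -128.3]), array([150.3,  32.1]), -80.6) 295.5
 brown [325. 184.] (array([483.7, 210.3]), array([164.7, 156.8]), -1.3) 1433.5
 brown [ 97. 129.] (array([ -29.3, -491.2]), array([275.3,  76.5]), 11.4) 841.5
 brown [116. 123.] (array([ -33.2, -416.8]), array([252.4,  28.9]), 11.4) 282.0
 brown [336.  72.] (array([-106.9,  524.3]), array([292.9,  77.1]), -29.3) 578.5
 white [401. 360.] (array([1064.4,  151.3]), array([78.1, 73. ]), 5.9) 554.5
 white [246. 266.] (array([ 713.8, -127. ]), array([58. , 41.4]), 44.7) 68.0
 white [169. 228.] (array([ 517.9, -312.2]), array([42.3, 41.1]), 39.3) 117.0
 white [463. 207.] (array([706.3, 576.4]), array([52.5, 48.5]), 73.0) 157.0
 white [445. 193.] (array([639.7, 557.7]), array([53.5, 51.3]), 72.9) 157.0
 white [213. 182.] (array([ 369.8, -139. ]), array([60. , 45.4]), 39.8) 77.5
 white [336. 197.] (array([533.5, 223.2]), array([350.7, 233.7]), -1.1) 5845
[... 1576 characters left out ...]
te [ 61. 286.] (array([-90.5, -47.8]), array([182.3,  56.5]), -81.7) 360.0
 white [141. 259.] (array([108.9, -68.3]), array([212.7, 120.7]), -45.0) 989.0
 white [ 13. 242.] (array([-186.4,  196. ]), array([107.8,  69.5]), 61.4) 188.5
 white [ 78. 184.] (array([ 48.1, 394.6]), array([73.2, 30.4]), 77.6) 80.5
 white [ 51. 187.] (array([-48.1, 441.2]), array([194.8,  81.2]), -64.4) 261.5
 white [ 27. 183.] (array([-111.3,  499.2]), array([187.4,  68.9]), 80.3) 350.0
 white [295. 203.] (array([1772.5,  923. ]), array([4364.1, 1906.8]), 29.7) 103170.0
 red [273. 213.] (array([ 525.8, -133.8]), array([37.9, 37.4]), 56.6) 83.0
 red [ 23. 137.] (array([-73.9, 840.9]), array([84.8, 38.6]), 87.6) 67.0
```

Run:
```python
from h import *
M=R.from_rotvec([-1.54985699,  0.3131132 , -0.31273413]).as_matrix(); print(M.round(3))
f=load("wrist0"); C=R.from_rotvec(f["orientation"]).as_matrix()
t=np.array([0.26190758, 0.621479  , 0.23032593])
print("cam in tool",(M.T@C).round(3),M.T@(f["position"]-t))
# rough can cap and handle both views
from m1 import rect
for n in("scene0","side0"):
    f=load(n); m,c=blobs(f,(105,150,80),(125,255,255),300)
    for x in c: print(n,x[:,0].mean(0),cv2.boundingRect(x))
```

```text
[[ 0.922 -0.001  0.388]
 [-0.388 -0.002  0.922]
 [ 0.    -1.    -0.002]]
cam in tool [[ 0.001 -0.953 -0.304]
 [ 0.001  0.304 -0.953]
 [ 1.     0.001  0.001]] [-7.81537169e-02 -1.41383100e-01  5.72597464e-06]
scene0
 slat [239. 281.] (array([ 735.6, -156.8]), array([79.8, 76.9]), 25.8) 544.5
 slat [237. 247.] (array([ 628. , -131.3]), array([150.6,  32.2]), 78.3) 405.0
 slat [220. 198.] (array([ 423.1, -128.3]), array([150.3,  32.1]), -80.6) 295.5
 brown [325. 184.] (array([483.7, 210.3]), array([164.7, 156.8]), -1.3) 1433.5
 brown [ 97. 129.] (array([ -29.3, -491.2]), array([275.3,  76.5]), 11.4) 841.5
 brown [116. 123.] (array([ -33.2, -416.8]), array([252.4,  28.9]), 11.4) 282.0
 brown [336.  72.] (array([-106.9,  524.3]), array([292.9,  77.1]), -29.3) 578.5
 white [401. 360.] (array([1064.4,  151.3]), array([78.1, 73. ]), 5.9) 554.5
 white [246. 266.] (array([ 713.8, -127. ]), array([58. , 41.4]), 44.7) 68.0
 white [169. 228.] (array([ 517.9, -312.2]), array([42.3, 41.1]), 39.3) 117.0
 white [463. 207.] (array([706.3, 576.4]), array([52.5, 48.5]), 73.0) 157.0
 white [445. 193.] (a
[... 2560 characters left out ...]
2.37373737] (153, 194, 41, 75)
scene0 [ 12.35019455 131.48249027] (0, 93, 29, 81)
scene0 [60.43478261 93.65217391] (37, 78, 54, 33)
scene0 [135.50862069  79.44827586] (116, 67, 40, 27)
scene0 [188.18181818  77.37373737] (171, 63, 34, 25)
scene0 [363.12025316  37.58227848] (342, 25, 45, 32)
scene0 [396.23404255  48.56028369] (384, 22, 28, 55)
scene0 [493.54310345   8.04310345] (466, 0, 46, 27)
scene0 [319.72180451   6.61654135] (289, 0, 61, 19)
scene0 [186.06145251  15.91620112] (155, 0, 64, 40)
scene0 [32.73640167 33.33472803] (0, 0, 67, 62)
side0 [317.9375     240.55729167] (289, 208, 60, 67)
side0 [202.49407783  54.3891709 ] (112, 0, 176, 129)
side0 [ 7.39361702 43.90425532] (0, 0, 24, 84)
```

Request:
send_rows(rows="0.027 -0.04 0.007 0 0 -0.147;0.027 -0.04 0.007 0 0 -0.147;0.027 -0.04 0.007 0 0 -0.147;0.027 -0.04 0.007 0 0 -0.147;0.027 -0.04 0.007 0 0 -0.147;0.027 -0.04 0.007 0 0 -0.147;0.027 -0.04 0.007 0 0 -0.147;0.027 -0.04 0.007 0 0 -0.147;0.027 -0.04 0.007 0 0 0;0.027 -0.04 0.007 0 0 0;0 0 0 0 0 0;0 0 0 0 0 0;0 0 0 0 0 0")

```text
clock: 1.45
tcp_pos: [0.5313, 0.2232, 0.3008]
orientation: [-1.209, 1.212, -1.21]
contact_force: [0.4, 1.8, -0.3]
grip_width: 0.0853
```

Run:
```python
from h import *
from bench import r
o=r.get_obs(); print(o['tcp_pos'],R.from_rotvec(o['orientation']).as_matrix().round(3),o['joints'].round(2),o['contact_force'],abs(o['qvel']).max())
f=snap("wrist","w1"); zoom("w1",(0,0,512,384),1.5,"w1z"); print(f["position"])
```

```text
[0.53126855 0.22323352 0.30082764] [[-0.002 -0.001  1.   ]
 [-1.     0.    -0.002]
 [-0.    -1.    -0.001]] [-0.85  0.26  0.43  1.74 -0.12  1.17 -0.39] [ 0.3532402   1.81484188 -0.31046638] 0.014287954603640032
[0.53111502 0.30098116 0.44213674]
```

View pics/w1z.png

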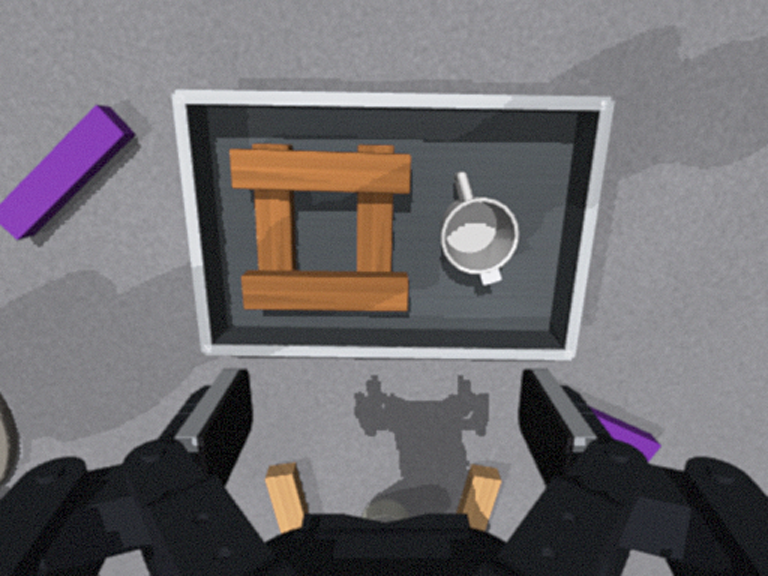

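```bash
cat > tray.py <<'E'
from h import *
def rect(p):
    (c,s,a)=cv2.minAreaRect((p[:,:2]*1000).astype(np.float32)); 
    if s[0]<s[1]: s=s[::-1]; a+=90
    return np.round(c,1),np.round(s,1),round((a+90)%180-90,2)
def tray(f,show=1):
    m,c=blobs(f,(0,0,165),(180,60,255),3000); 
    out=[]
    for x in c:
        R_=rect(plane(f,x[:,0],.05))
        if 320<R_[1][0]<370: print("tray",R_); T=x
    # side-line fits
    P=plane(f,T[:,0],.05)[:,:2]; c,s,a=rect(P); c=c/1000; a=np.radians(a)
    ex=np.array([np.cos(a),np.sin(a)]); ey=np.array([-ex[1],ex[0]]); q=np.c_[(P-c)@ex,(P-c)@ey]
    L={}
    for k,(i,sg,h,w) in dict(xp=(0,1,.17,.09),xm=(0,-1,.17,.09),yp=(1,1,.11,.15),ym=(1,-1,.11,.15)).items():
        s_=(np.abs(q[:,i]*sg-h)<.008)&(np.abs(q[:,1-i])<w)
        p=np.polyfit(q[s_,1-i],q[s_,i],1); L[k]=p; print(k,s_.sum(),p.round(4))
    print("c",c+ex*(L['xp'][1]+L['xm'][1])/2+ey*(L['yp'][1]+L['ym'][1])/2,"yaw",np.degrees(a),[np.degrees(v[0]) for v in L.values()])
if __name__=="__main__":
    f=load("w1"); tray(f)
    m,c=blobs(f,(5,136,60),(17,255,255),100)
    for x in c: print(" brown",x[:,0].mean(0).round(),rect(plane(f,x[:,0],.049)))
    f=load("scene0"); tray(f)
E
python3 tray.py
```

```text
tray (array([534.9, 219.4]), array([353. , 231.2]), -1.21)
xp 137 [-0.0071  0.1748]
xm 138 [-0.0072 -0.1752]
yp 253 [0.0008 0.1149]
ym 213 [ 0.0029 -0.1143]
c [0.53472559 0.21966694] yaw -1.21 [np.float64(-0.40552590549769113), np.float64(-0.4101064477565552), np.float64(0.047976131241969915), np.float64(0.16843921252985652)]
 brown [215. 150.] (array([476.6, 223.7]), array([148.5, 143.8]), -0.48)Traceback (most recent call last):
  File "tray.py", line 24, in <module>
    f=load("scene0"); tray(f)
                      ~~~~^^^
  File "tray.py", line 13, in tray
    P=plane(f,T[:,0],.05)[:,:2]; c,s,a=rect(P); c=c/1000; a=np.radians(a)
              ^
UnboundLocalError: cannot access local variable 'T' where it is not associated with a value
```

Run:
```python
from tray import *
f=load("scene0")
m,c=blobs(f,(0,0,165),(180,60,255),500)
for x in c: 
    print(x[:,0].mean(0),rect(plane(f,x[:,0],.05)))
for n,box in(("scene0",(275,145,395,250)),("w1",(110,50,420,250))):
    zoom(n,box,6 if n=="scene0" else 2.5,n+"t")
# dark floor / rim inner edge in w1: print rim profile across middle
f=load("w1"); g=cv2.cvtColor(f["pixels"],cv2.COLOR_RGB2GRAY).astype(int)
print(g[150,115:145],g[150,375:410]); print(g[55:80,300],g[220:245,300])
h=cv2.cvtColor(f["pixels"],cv2.COLOR_RGB2HSV); print(h[95:135,220].tolist()); print(h[175:212,220].tolist())
```

```text
[394.56382979 359.71276596] (array([1056.5,  140.3]), array([131.7,  92.8]), -79.18)
[243.86545774 240.05264697] (array([515.6, -15.5]), array([1424.3,  962.6]), 89.95)
[88.2109375 83.6328125] (array([-297.2, -515.2]), array([216. , 169.7]), -0.77)
[170.90673575  68.77720207] (array([-297.3, -158.2]), array([310.3, 218. ]), 89.85)
[149 156 152 150 148 149 146 147 155 191 221 225 219 222 219 225 219 136
  54  23  28  19  25  26  30  19  26  24  24  25] [ 60  40  39  42  32  36  36  45  39  40  35  37  36 109 198 215 214 215
 215 214 210 190 149 123 129 134 131 128 132 136 133 133 141 152 149]
[130 128 127 124 129 125 128 166 222 227 224 223 222 220 221 222 191  97
  35  52  59  61  60  63  59] [ 55  54  55  48  55  56  57  62  53  60  57  94 169 214 219 212 213 215
 199 138 131 147 149 150 149]
[[105, 16, 97], [101, 30, 95], [100, 17, 91], [120, 27, 93], [104, 30, 92], [165, 6, 90], [13, 148, 131], [13, 161, 184], [15, 160, 191], [14, 161, 193], [14, 159, 191], [14, 160, 183], [13, 156, 181], [14, 161, 184], [14, 163, 182], [14, 163, 177], [14, 160, 178], [13, 157, 185], [13, 158, 194
[... 202 characters left out ...]
2, 168], [12, 137, 112], [18, 21, 61], [105, 46, 67], [93, 32, 72], [97, 36, 63], [90, 16, 63], [90, 21, 61], [111, 45, 57]]
[[103, 25, 90], [103, 20, 91], [101, 23, 88], [107, 25, 90], [103, 25, 90], [16, 40, 82], [14, 134, 101], [13, 158, 110], [14, 167, 99], [14, 161, 119], [14, 162, 157], [14, 163, 171], [13, 160, 167], [14, 164, 163], [13, 163, 158], [14, 154, 162], [14, 162, 164], [14, 156, 160], [14, 164, 157], [14, 160, 164], [14, 158, 171], [14, 165, 172], [14, 158, 170], [14, 157, 164], [13, 161, 166], [14, 162, 161], [13, 156, 157], [14, 162, 161], [14, 164, 163], [14, 155, 168], [13, 159, 156], [14, 154, 116], [7, 64, 68], [85, 26, 58], [96, 29, 44], [102, 43, 59], [105, 30, 85]]
```

View pics/w1t.png

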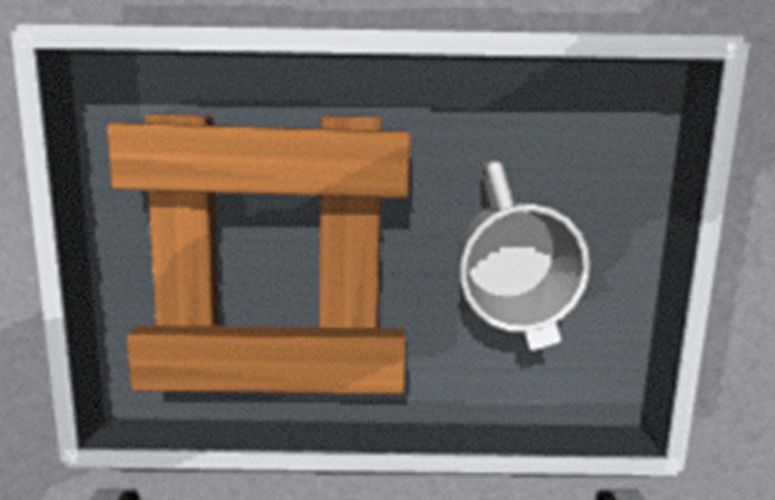

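View pics/scene0t.png

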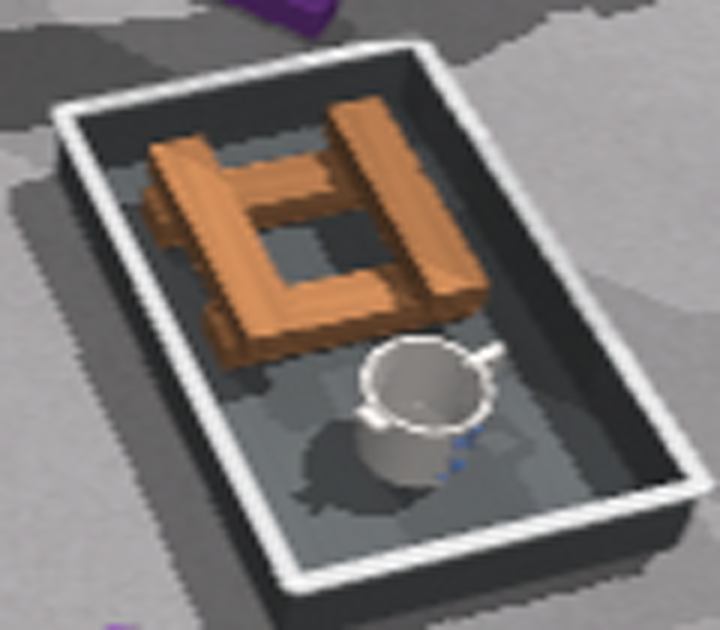

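Run:
```python
from tray import *
f=load("w1")
print("mid2",plane(f,[[220,101],[220,127.0]],.049)[:,1],"mid1",plane(f,[[220,184.0],[220,206.5]],.049)[:,1])
# mid2 corners (zoom 2.5, offset 110,50): 
z=lambda l:[[110+u/2.5,50+v/2.5] for u,v in l]
print("mid2 c",plane(f,z([(109,124),(408,132),(408,196),(112,187)]),.049)[:,:2])
print("mid1 c",plane(f,z([(129,336),(405,342),(404,392),(132,390)]),.049)[:,:2])
print("low1,2 x",plane(f,z([(152,260),(212,260),(319,260),(378,260)]),.027)[:,:2])
c=plane(f,z([(525,268)]),.057); print("jug",c)
s=load("scene0"); z=lambda l:[[275+u/6,145+v/6] for u,v in l]
print("scene mid1",plane(s,z([(150,147),(203,135),(302,325),(248,338)]),.049)[:,:2])
print("scene mid2",plane(s,z([(328,108),(380,97),(487,280),(430,293)]),.049)[:,:2])
print("scene tray outer",plane(s,z([(54,108),(425,40),(712,487),(290,590)]),.05)[:,:2])
print("jug",plane(s,z([(428,384)]),.057))
```

```text
mid2 [0.28985609 0.25835636] mid1 [0.18338091 0.15129809]
mid2 c [[0.40425382 0.29177853]
 [0.55114578 0.28750896]
 [0.55155304 0.25639785]
 [0.40256072 0.26134945]]
mid1 c [[0.40349799 0.18306165]
 [0.55095711 0.17925795]
 [0.55075108 0.15065022]
 [0.40213924 0.15226028]]
low1,2 x [[0.41316177 0.21980783]
 [0.44597933 0.21970438]
 [0.50449169 0.21951992]
 [0.53674878 0.21941823]]
jug [[0.61112837 0.22095647 0.057     ]]
scene mid1 [[0.40427911 0.1540057 ]
 [0.40418096 0.18612776]
 [0.55095206 0.18145185]
 [0.55094297 0.15067142]]
scene mid2 [[0.40491943 0.26254821]
 [0.4054049  0.29469704]
 [0.55068238 0.28911474]
 [0.55020566 0.25586565]]
scene tray outer [[0.35996995 0.11292895]
 [0.37038498 0.33966852]
 [0.70983503 0.33251643]
 [0.70560201 0.10616821]]
jug [[0.61270689 0.22292083 0.057     ]]
```

Request:
send_rows(rows="-0.001 -0.044 0 0 0 0;-0.001 -0.044 0 0 0 0;-0.001 -0.044 0 0 0 0;-0.001 -0.044 0 0 0 0;-0.001 -0.044 0 0 0 0;-0.001 -0.044 0 0 0 0;-0.001 -0.044 0 0 0 0;-0.001 -0.044 0 0 0 0;0 0 0 0 0 0;0 0 0 0 0 0;0 0 0 0 0 0")

```text
clock: 2.6
tcp_pos: [0.5244, -0.1277, 0.301]
orientation: [-1.209, 1.21, -1.209]
contact_force: [0.2, 1.3, 0.6]
grip_width: 0.0853
```

Run:
```python
from tray import *
from bench import r
o=r.get_obs(); print(o['tcp_pos'],o['orientation'],o['joints'].round(2),o['contact_force'],abs(o['qvel']).max())
f=snap("wrist","w2"); zoom("w2",(0,0,512,384),1.5,"w2z"); print(f["position"])
m,c=blobs(f,(12,60,100),(28,135,255),300)
for x in c: print(" slat",x[:,0].mean(0).round(),rect(plane(f,x[:,0],.022)))
```

```text
[ 0.52443856 -0.12766646  0.30098298] [-1.20872421  1.21044353 -1.20886715] [-0.41  0.21  0.63  1.83 -0.13  1.15  0.27] [0.20800639 1.33539034 0.60055063] 0.008474482953157735
[ 0.52407175 -0.04995482  0.44231185]
 slat [423. 178.] (array([ 761.1, -167.4]), array([83.2, 81.5]), -82.31)
 slat [332. 150.] (array([ 627.2, -132. ]), array([150.1,  33.2]), 78.29)
 slat [183. 148.] (array([ 424. , -129.1]), array([149.8,  32.4]), -80.75)
```

View pics/w2z.png

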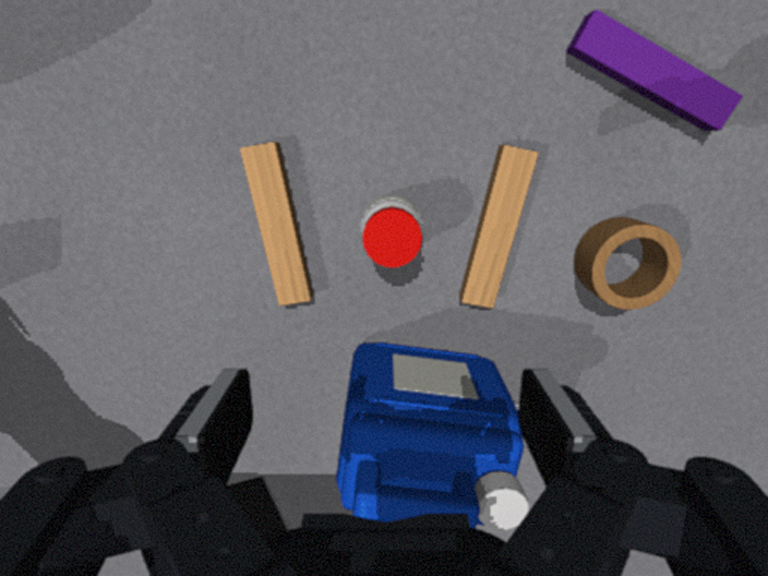

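Request:
send_rows(rows="-0.025 0 -0.02 0 0 0.081;-0.025 0 -0.04 0 0 0.081;-0.025 0 -0.04 0 0 0;-0.025 -0.001 -0.04 0 0 0;0 0 -0.04 0 0 0;0 0 -0.04 0 0 0;0 0 0 0 0 0;0 0 0 0 0 0;0 0 0 0 0 0", grip=0.05)

```text
clock: 3.55
tcp_pos: [0.4258, -0.1307, 0.0831]
orientation: [-1.278, 1.089, -1.093]
contact_force: [0.9, -0.8, 1.1]
grip_width: 0.0502
```

Run:
```python
from tray import *
from bench import r
o=r.get_obs(); M=R.from_rotvec(o['orientation']).as_matrix(); print(o['tcp_pos'],M.round(4),"jawyaw",np.degrees(np.arctan2(M[1,2],M[0,2])),o['contact_force'],abs(o['qvel']).max())
f=snap("wrist","w3"); zoom("w3",(0,0,512,384),1.5,"w3z")
f=load("w2")
print("tape",plane(f,[[628/1.5,262/1.5]],.045),plane(f,[[575/1.5,262/1.5]],.03)); print("jar",plane(f,[[392/1.5,238/1.5]],.07))
m,c=blobs(f,(12,60,100),(28,135,255),300)
x=c[0];m1=plane(f,x[:,0],.045);print(m1.min(0),m1.max(0))
```

```text
[ 0.42579283 -0.13073683  0.08305553] [[ 1.583e-01  3.100e-03  9.874e-01]
 [-9.874e-01  0.000e+00  1.583e-01]
 [ 5.000e-04 -1.000e+00  3.100e-03]] jawyaw 9.11007482780587 [ 0.89765287 -0.84131561  1.06612363] 0.012942400810803204
tape [[ 0.74013397 -0.15602758  0.045     ]] [[ 0.6993419  -0.15995866  0.03      ]]
jar [[ 0.52962373 -0.12869318  0.07      ]]
[ 0.7086027  -0.20070945  0.045     ] [ 0.7871176  -0.12152212  0.045     ]
```

View pics/w3z.png

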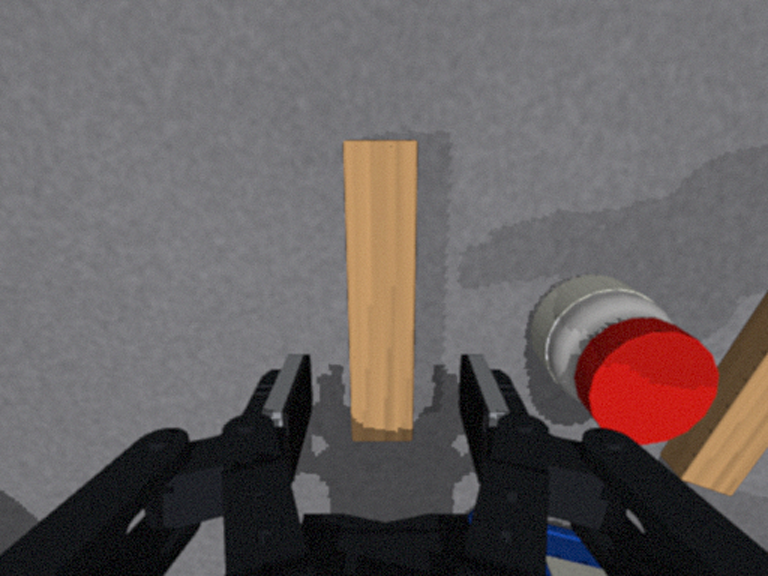

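Request:
send_rows(rows="-0.001 0.001 -0.03 0 0 0;-0.001 0 -0.03 0 0 0;0 0 -0.015 0 0 0;0 0 0 0 0 0;0 0 0 0 0 0")

```text
clock: 4.1
tcp_pos: [0.4233, -0.1301, 0.0076]
orientation: [-1.278, 1.09, -1.093]
contact_force: [-0.1, -0.1, 0.3]
grip_width: 0.0498
```

Request:
send_rows(rows="0 0 0 0 0 0;0 0 0 0 0 0;0 0 0 0 0 0;0 0 0 0 0 0;0 0 0 0 0 0", grip=0.02, grip_force=40)

```text
clock: 4.6
tcp_pos: [0.4234, -0.1301, 0.0079]
orientation: [-1.278, 1.09, -1.093]
contact_force: [-1.1, -0.7, 10.0]
grip_width: 0.0314
```

Request:
send_rows(rows="0 0 0.01 0 0 0;0 0 0.03 0 0 0;0 0 0.04 0 0 0;0 0.02 0.04 0 0 -0.03;0.001 0.04 0 0 0 -0.03;0.001 0.04 0 0 0 -0.03;0.001 0.04 0 0 0 -0.03;0.001 0.04 0 0 0 -0.03;0.001 0.04 0 0 0 -0.028;0.001 0.04 0 0 0 0;0.001 0.04 0 0 0 0;0 0.03 0 0 0 0;0 0.015 0 0 0 0;0 0 0 0 0 0;0 0 0 0 0 0;0 0 0 0 0 0")

```text
clock: 6.2
tcp_pos: [0.4291, 0.213, 0.1265]
orientation: [-1.199, 1.226, -1.226]
contact_force: [-0.2, 0.1, -0.3]
grip_width: 0.0311
```

```bash
cat > st.py <<'E'
from tray import *
from bench import r
o=r.get_obs(); M=R.from_rotvec(o['orientation']).as_matrix(); print(o['clock'],o['tcp_pos'].round(4),"approach",M[:,1].round(4),"jawyaw",np.degrees(np.arctan2(M[1,2],M[0,2])).round(2),"jawz",M[2,2].round(4),o['contact_force'].round(1),abs(o['qvel']).max().round(3),o['grip_width'],o['joints'].round(2))
E
python3 - <<'E'
from st import *
f=snap("wrist","w4"); zoom("w4",(0,0,512,384),1.5,"w4z")
E
```

```text
6.2 [0.4291 0.213  0.1265] approach [-3.e-04 -6.e-04 -1.e+00] jawyaw -1.3 jawz -0.0003 [-0.2  0.1 -0.3] 0.006 0.031071159887299693 [-1.02  0.33  0.52  2.14 -0.24  0.73 -0.37]
```

View pics/w4z.png

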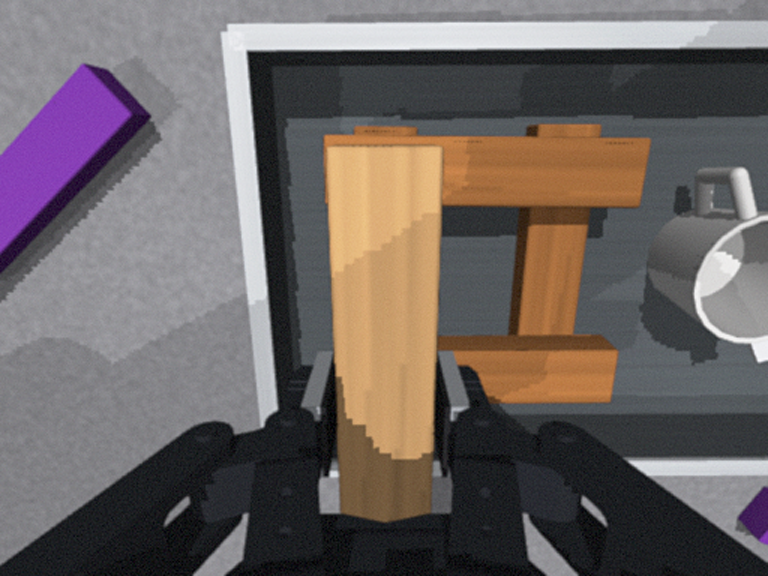

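Run:
```python
from tray import *
f=load("w4"); z=lambda l:[[u/1.5,v/1.5] for u,v in l]
print("mid2",plane(f,z([(325,136),(650,138),(640,207)]),.049)[:,:2])
print("low ends",plane(f,z([(355,129),(416,128),(527,127),(601,126)]),.027)[:,:2])
print("low2 mid",plane(f,z([(526,210),(588,210)]),.027)[:,:2])
print("held slat",plane(f,z([(328,147),(442,147),(336,300),(438,300),(339,505),(432,505)]),.1265-.0079+.022)[:,:2])
```

```text
mid2 [[0.40340663 0.29177167]
 [0.55019491 0.28742476]
 [0.55017835 0.25634089]]
low ends [[0.41573037 0.29480452]
 [0.44589583 0.29455671]
 [0.50071515 0.29372273]
 [0.53720328 0.29332354]]
low2 mid [[0.50306733 0.25271568]
 [0.53536251 0.25194919]]
held slat [[0.41534885 0.28860259]
 [0.44545577 0.28788763]
 [0.4150568  0.24569114]
 [0.44488688 0.2449838 ]
 [0.41191385 0.17138586]
 [0.44368218 0.17063448]]
```

Request:
send_rows(rows="0.001 0.008 -0.02 0 0 0.003;0 0 -0.025 0 0 0;0 0 -0.015 0 0 0;0 0 -0.004 0 0 0;0 0 0 0 0 0;0 0 0 0 0 0")

```text
clock: 6.85
tcp_pos: [0.4307, 0.2227, 0.063]
orientation: [-1.2, 1.222, -1.222]
contact_force: [-0.3, 0.3, -0.7]
grip_width: 0.0306
```

```bash
python3 st.py
```

```text
6.85 [0.4307 0.2227 0.063 ] approach [ 9.e-04  5.e-04 -1.e+00] jawyaw -1.03 jawz 0.0008 [-0.3  0.3 -0.7] 0.007 0.030605131636450608 [-0.97  0.45  0.44  2.16 -0.34  0.6  -0.3 ]
```

Request:
send_rows(rows="0 -0.001 -0.002 0 0 0;0 0 -0.002 0 0 0;0 0 -0.001 0 0 0;0 0 0 0 0 0")

```text
clock: 7.25
tcp_pos: [0.4301, 0.2221, 0.0573]
orientation: [-1.201, 1.222, -1.222]
contact_force: [0.2, 0.3, -0.5]
grip_width: 0.0308
```

Request:
send_rows(rows="0 0 -0.001 0 0 0;0 0 0 0 0 0;0 0 0 0 0 0")

```text
clock: 7.55
tcp_pos: [0.4302, 0.2221, 0.0569]
orientation: [-1.201, 1.222, -1.221]
contact_force: [-1.6, -1.6, 8.3]
grip_width: 0.031
```

Request:
send_rows(rows="0 0 0 0 0 0;0 0 0 0 0 0;0 0 0 0 0 0;0 0 0 0 0 0", grip=0.048)

```text
clock: 7.95
tcp_pos: [0.4301, 0.2221, 0.0562]
orientation: [-1.201, 1.222, -1.222]
contact_force: [0.4, -0.1, 0.5]
grip_width: 0.048
```

Request:
send_rows(rows="0 0 0.01 0 0 0;0 0 0.03 0 0 0;0 0 0.04 0 0 0;0 0 0.04 0 0 0;0 0 0 0 0 0;0 0 0 0 0 0")

```text
clock: 8.55
tcp_pos: [0.4304, 0.2225, 0.1775]
orientation: [-1.198, 1.221, -1.221]
contact_force: [0.2, -0.1, -0.5]
grip_width: 0.0477
```

Run:
```python
from st import *
f=snap("wrist","w5"); zoom("w5",(0,0,512,384),1.5,"w5z")
```

```text
8.55 [0.4304 0.2225 0.1775] approach [ 0.0016  0.0021 -1.    ] jawyaw -0.96 jawz 0.0015 [ 0.2 -0.1 -0.5] 0.04 0.04774188643184544 [-1.09  0.25  0.56  2.09 -0.18  0.85 -0.43]
```

View pics/w5z.png

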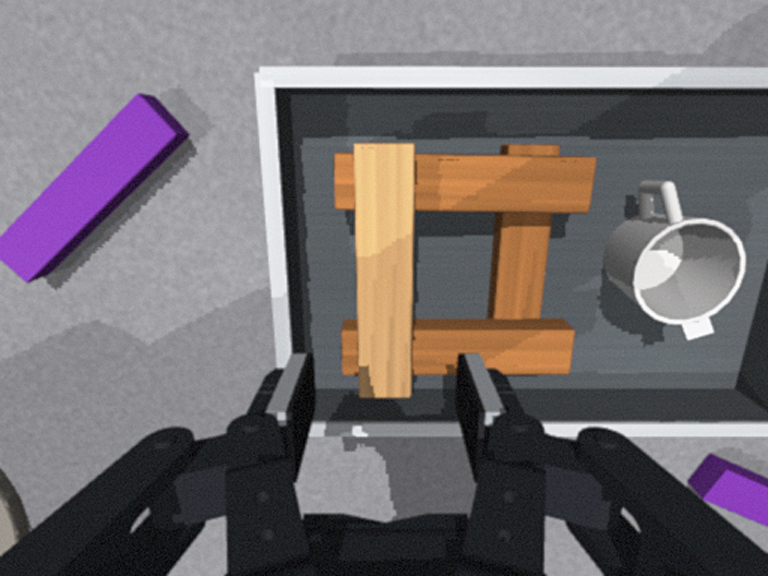

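Request:
send_rows(rows="0.022 -0.039 0 0 0 -0.03;0.022 -0.039 0 0 0 -0.03;0.022 -0.039 0 0 0 -0.03;0.022 -0.039 0 0 0 -0.03;0.022 -0.039 0 0 0 -0.03;0.022 -0.039 0 0 0 -0.037;0.022 -0.039 0 0 0 0;0.022 -0.039 0 0 0 0;0.02 -0.04 0 0 0 0;0 0 -0.04 0 0 0;0 0 -0.04 0 0 0;0 0 0 0 0 0;0 0 0 0 0 0;0 0 0 0 0 0", grip=0.05)

```text
clock: 10.0
tcp_pos: [0.627, -0.1302, 0.0979]
orientation: [-1.105, 1.356, -1.359]
contact_force: [0.1, 0.6, 0.2]
grip_width: 0.0501
```

Run:
```python
from st import *
f=snap("wrist","w6"); zoom("w6",(0,0,512,384),1.5,"w6z")
f=load("w5"); m,c=blobs(f,(12,60,60),(28,135,255),300)
for x in c: print(" slat",x[:,0].mean(0).round(),rect(plane(f,x[:,0],.071)))
z=lambda l:[[u/1.5,v/1.5] for u,v in l]
print("placed",plane(f,z([(354,144),(413,144),(360,388),(411,388)]),.071)[:,:2])
print("low2",plane(f,z([(497,250),(547,250)]),.027)[:,:2])
```

```text
10.0 [ 0.627  -0.1302  0.0979] approach [ 1.9e-03 -5.0e-04 -1.0e+00] jawyaw -11.68 jawz 0.002 [0.1 0.6 0.2] 0.018 0.05011713983178535 [-0.3   0.63  0.58  1.78 -0.45  0.86  0.28]
 slat [256. 179.] (array([428.3, 223.3]), array([149.1,  37.3]), 88.92)
placed [[0.41552544 0.29732683]
 [0.44587016 0.29678611]
 [0.41377677 0.15557128]
 [0.44474466 0.15498919]]
low2 [[0.50306261 0.22941312]
 [0.53553086 0.22882206]]
```

View pics/w6z.png

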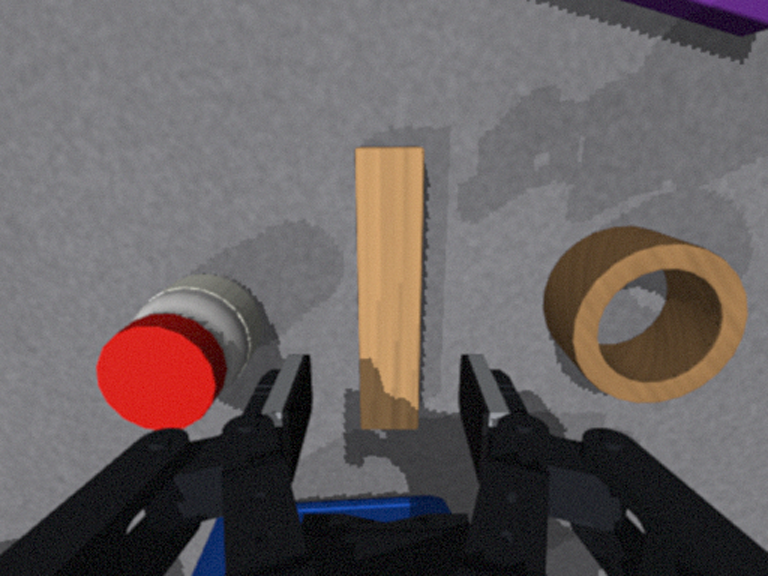

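Request:
send_rows(rows="0 -0.002 -0.03 0 0 0;0 0 -0.03 0 0 0;0 0 -0.02 0 0 0;0 0 -0.01 0 0 0;0 0 0 0 0 0;0 0 0 0 0 0")

```text
clock: 10.65
tcp_pos: [0.6272, -0.1322, 0.0078]
orientation: [-1.104, 1.356, -1.359]
contact_force: [1.5, 0.1, -0.5]
grip_width: 0.0499
```

Request:
send_rows(rows="0 0 0 0 0 0;0 0 0 0 0 0;0 0 0 0 0 0;0 0 0 0 0 0;0 0 0 0 0 0", grip=0.02, grip_force=40)

```text
clock: 11.15
tcp_pos: [0.6274, -0.1323, 0.008]
orientation: [-1.103, 1.356, -1.359]
contact_force: [-0.7, 0.0, 6.6]
grip_width: 0.0311
```

Request:
send_rows(rows="0 0 0.01 0 0 0;0 0 0.03 0 0 0;0 0 0.04 0 0 0;-0.005 0.02 0.04 0 0 0.03;-0.012 0.04 0.01 0 0 0.03;-0.012 0.04 0 0 0 0.03;-0.012 0.04 0 0 0 0.03;-0.012 0.04 0 0 0 0.03;-0.012 0.04 0 0 0 0.036;-0.012 0.04 0 0 0 0;-0.012 0.04 0 0 0 0;-0.01 0.032 0 0 0 0;-0.008 0.02 0 0 0 0;0 0 0 0 0 0;0 0 0 0 0 0;0 0 0 0 0 0")

```text
clock: 12.75
tcp_pos: [0.5196, 0.2185, 0.1367]
orientation: [-1.2, 1.223, -1.224]
contact_force: [0.8, 0.2, -1.0]
grip_width: 0.0312
```

Run:
```python
from st import *
f=snap("wrist","w7"); zoom("w7",(0,0,512,384),1.5,"w7z")
```

```text
12.75 [0.5196 0.2185 0.1367] approach [ 5.e-04 -4.e-04 -1.e+00] jawyaw -1.14 jawz 0.0005 [ 0.8  0.2 -1. ] 0.011 0.031155836505386742 [-0.95  0.46  0.58  1.94 -0.33  0.83 -0.22]
```

View pics/w7z.png

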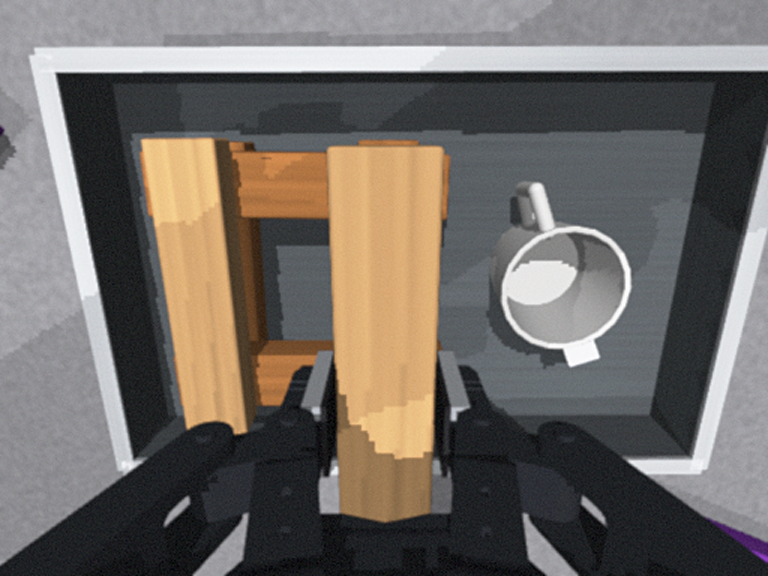

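Request:
send_rows(rows="0.001 0.002 -0.025 0 0 0;0 0 -0.025 0 0 0;0 0 -0.015 0 0 0;0 0 -0.008 0 0 0;0 0 -0.002 0 0 0;0 0 -0.002 0 0 0;0 0 -0.001 0 0 0;0 0 0 0 0 0")

```text
clock: 13.6
tcp_pos: [0.5205, 0.2222, 0.0588]
orientation: [-1.2, 1.222, -1.222]
contact_force: [1.0, 0.3, -0.1]
grip_width: 0.031
```

Request:
send_rows(rows="0 -0.001 -0.001 0 0 0;0 0 -0.0005 0 0 0;0 0 0 0 0 0;0 0 0 0 0 0")

```text
clock: 14.0
tcp_pos: [0.5202, 0.221, 0.0571]
orientation: [-1.2, 1.222, -1.223]
contact_force: [-1.3, -0.6, 2.7]
grip_width: 0.0311
```

Touching lightly; release.

Request:
send_rows(rows="0 0 0 0 0 0;0 0 0 0 0 0;0 0 0 0 0 0;0 0 0 0 0 0", grip=0.046)

```text
clock: 14.4
tcp_pos: [0.5201, 0.2211, 0.0568]
orientation: [-1.201, 1.222, -1.222]
contact_force: [-0.1, -1.0, 0.2]
grip_width: 0.0458
```

Request:
send_rows(rows="0 0 0.01 0 0 0;0 0 0.03 0 0 0;0 0 0.04 0 0 0;0 0 0.05 0 0 0;0 0 0.05 0 0 0;0 0 0.05 0 0 0;0 0 0 0 0 0;0 0 0 0 0 0")

```text
clock: 15.2
tcp_pos: [0.5206, 0.2212, 0.2885]
orientation: [-1.197, 1.222, -1.222]
contact_force: [-0.3, 0.1, -0.2]
grip_width: 0.0462
```

Run:
```python
from st import *
f=snap("wrist","w8"); zoom("w8",(0,0,512,384),1.5,"w8z")
```

```text
15.2 [0.5206 0.2212 0.2885] approach [ 0.0023  0.0024 -1.    ] jawyaw -1.04 jawz 0.0023 [-0.3  0.1 -0.2] 0.049 0.04616199410341499 [-1.05  0.28  0.67  1.79 -0.19  1.14 -0.34]
```

View pics/w8z.png

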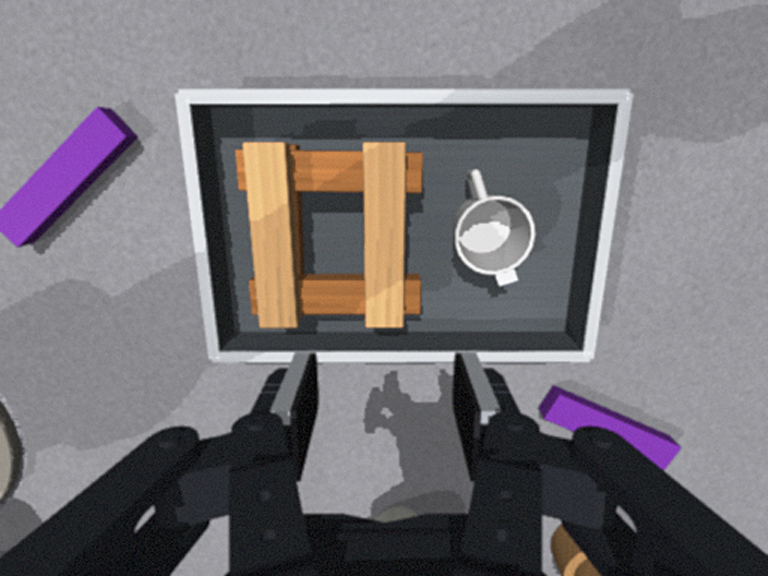

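```bash
cat >> h.py <<'E'
def tri(obs):
    A=np.zeros((3,3));b=np.zeros(3)
    for f,uv in obs:
        d=ray(f,[uv])[0]; d/=np.linalg.norm(d); P=np.eye(3)-np.outer(d,d); A+=P; b+=P@f["position"]
    X=np.linalg.solve(A,b); return X,[ (proj(f,X)[0]-uv).round(1) for f,uv in obs]
E
python3 - <<'E'
from tray import *
s=load("scene0");d=load("side0");w=load("w2")
print("cap",tri([(s,(169.7,227.7)),(d,(337.4,212.0)),(w,(337,339))]))
# handle bar ends top: scene near end (z1 84,265?) ; side z2 (531,305) left & (630,280) right
print("hl",tri([(s,(140+84/3,130+196/3)),(d,(150+533/3.5,130+308/3.5))]))
print("hr",tri([(s,(140+86/3,130+265/3)),(d,(150+630/3.5,130+282/3.5))]))
f=load("w8"); m,c=blobs(f,(12,60,60),(28,135,255),300)
for x in c: print(" slat",x[:,0].mean(0).round(),rect(plane(f,x[:,0],.071)))
z=lambda l:[[u/1.5,v/1.5] for u,v in l]
print("placed1",plane(f,z([(244,142),(289,142),(260,327),(296,327)]),.071)[:,:2])
print("placed2",plane(f,z([(363,142),(405,142),(366,327),(404,327)]),.071)[:,:2])
tray(f)
E
```

```text
cap (array([ 0.61196594, -0.31300226,  0.1651648 ]), [array([-0.8,  0.9]), array([-0.5, -1. ]), array([-1.3, -0.7])])
hl (array([ 0.5064028 , -0.29497027,  0.17795812]), [array([ 0., -0.]), array([0., 0.])])
hr (array([ 0.587825  , -0.30886193,  0.17638319]), [array([-0.4,  0.4]), array([-0.5, -0.3])])
 slat [381. 371.] (array([ 698.4, -106.1]), array([79.3, 32.2]), -56.26)
 slat [256. 159.] (array([519.3, 222. ]), array([149.4,  46.2]), 88.85)
 slat [182. 154.] (array([432.5, 223.6]), array([150. ,  41.5]), 87.33)
placed1 [[0.41732475 0.29791301]
 [0.45074535 0.29727528]
 [0.41423457 0.14936748]
 [0.44446966 0.14875946]]
placed2 [[0.50573728 0.29622594]
 [0.53696752 0.29563001]
 [0.50329633 0.14757647]
 [0.53525087 0.14693387]]Traceback (most recent call last):
  File "<stdin>", line 12, in <module>
  File "tray.py", line 13, in tray
    P=plane(f,T[:,0],.05)[:,:2]; c,s,a=rect(P); c=c/1000; a=np.radians(a)
              ^
UnboundLocalError: cannot access local variable 'T' where it is not associated with a value
```

Request:
send_rows(rows="0.002 -0.04 0.02 0 0 0.142;0.002 -0.04 0.02 0 0 0.142;0.002 -0.04 0.02 0 0 0.142;0.002 -0.04 0.01 0 0 0.142;0.002 -0.04 0 0 0 0.142;0.002 -0.04 0 0 0 0.142;0.002 -0.04 0 0 0 0.142;0.002 -0.04 0 0 0 0.142;0.002 -0.04 0 0 0 0.142;0.002 -0.04 0 0 0 0.142;0.002 -0.04 0 0 0 0;0.002 -0.04 0 0 0 0;0.002 -0.04 0 0 0 0;0 0 0 0 0 0;0 0 0 0 0 0;0 0 0 0 0 0", grip=0.06)

```text
clock: 16.85
tcp_pos: [0.546, -0.2911, 0.3555]
orientation: [-1.564, 0.151, -0.147]
contact_force: [0.5, 0.3, 0.5]
grip_width: 0.0601
```

Run:
```python
from st import *
f=snap("wrist","w9"); zoom("w9",(0,0,512,384),1.5,"w9z")
```

```text
16.85 [ 0.546  -0.2911  0.3555] approach [-0.0021  0.0015 -1.    ] jawyaw 79.14 jawz 0.001 [0.5 0.3 0.5] 0.017 0.06005002064608338 [-0.16  0.36  0.75  1.57 -0.25  1.32  2.  ]
```

View pics/w9z.png

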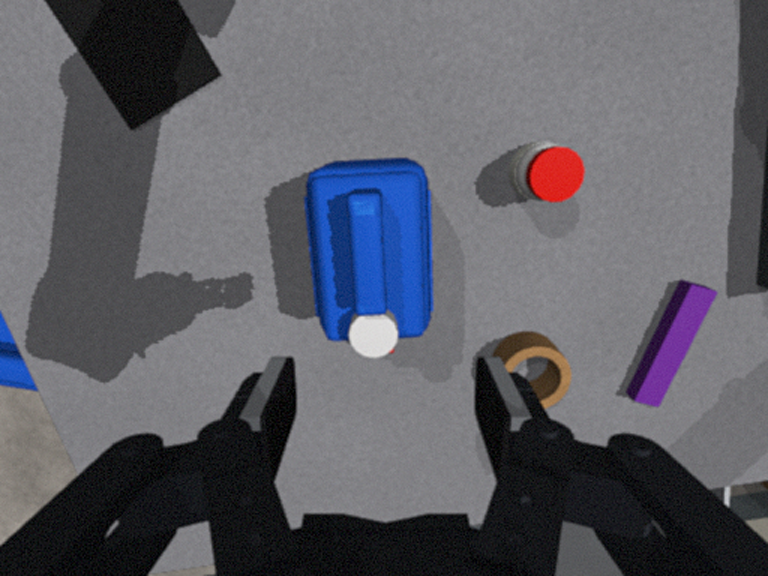

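Run:
```python
from tray import *
zoom("w9",(195,95,300,245),4,"w9h")
f=load("w9")
h=cv2.cvtColor(f["pixels"],cv2.COLOR_RGB2HSV)
for v in(145,160,175,190,200): print(v,h[v,226:262,2])
m,c=blobs(f,(0,0,170),(180,60,255),200)
for x in c: print(x[:,0].mean(0),rect(plane(f,x[:,0],.165)))
```

```text
145 [120 119 116 118 120 115 111 136 156 177 194 196 196 194 197 198 198 201
 197 203 203 198 205 208 198 198 192 176 156 174 181 177 173 179 177 177]
160 [122 119 122 118 119 123 110 113 133 157 174 193 199 196 195 193 198 198
 200 200 203 203 198 197 204 197 194 176 131 143 171 173 176 179 175 182]
175 [122 118 121 117 123 122 121 117 107 131 153 175 187 194 192 197 195 193
 201 193 196 196 199 201 201 199 197 190 171 134 142 169 176 174 178 178]
190 [122 120 121 124 122 119 123 116 119 107 128 152 173 190 190 191 192 194
 197 192 194 195 200 197 200 198 200 195 184 173 150 159 171 174 178 172]
200 [122 119 118 120 119 116 120 121 116 115 106 135 156 172 195 190 189 194
 193 195 196 197 195 191 195 199 199 201 186 181 159 135 164 170 177 174]
[248.51162791 223.3255814 ] (array([ 612.7, -313.9]), array([36.5, 35.7]), 79.5)
```

View pics/w9h.png

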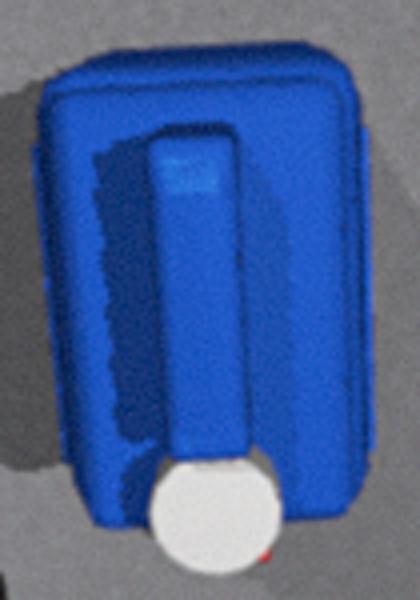

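Run:
```python
from tray import *
f=load("w9")
p=plane(f,[[243.2,145],[244,160],[245,175],[245.8,190],[246.8,200]],.178); print(p)
k=np.polyfit(p[:,0],p[:,1],1); print("yaw",np.degrees(np.arctan(k[0])))
cap=plane(f,[[248.5,223.3]],.165)[0]
# bar extents
print("bar ends",plane(f,[[195+195/4,95+128/4],[195+208/4,95+457/4]],.182))
a=np.arctan(k[0]);e=np.array([np.cos(a),np.sin(a)]); print("cap",cap,"grip from cap",cap[:2]-.064*e, "bar y at", np.polyval(k,cap[0]-.064*e[0]))
# shoulder rectangle corners at z .144
z=lambda l:[[195+u/4,95+v/4] for u,v in l]
q=plane(f,z([(52,92),(352,85),(358,490),(92,510)]),.144);print(q[:,:2])
```

```text
[[ 0.51821879 -0.30013518  0.178     ]
 [ 0.53393299 -0.30251772  0.178     ]
 [ 0.55016505 -0.30476213  0.178     ]
 [ 0.56685649 -0.30728949  0.178     ]
 [ 0.57837022 -0.30851427  0.178     ]]
yaw -8.017980185055176
bar ends [[ 0.49987073 -0.29560957  0.182     ]
 [ 0.58758497 -0.31003509  0.182     ]]
cap [ 0.6115725  -0.31361829  0.165     ] grip from cap [ 0.54819814 -0.30469132] bar y at -0.30445914951281605
[[ 0.48618738 -0.33526747]
 [ 0.50022368 -0.25237477]
 [ 0.6213422  -0.27061434]
 [ 0.61229613 -0.3530656 ]]
```

Request:
send_rows(rows="0 -0.007 -0.03 0 0 0.022;0 -0.006 -0.04 0 0 0.022;0 0 -0.04 0 0 0;0 0 -0.03 0 0 0;0 0 0 0 0 0;0 0 0 0 0 0")

```text
clock: 17.5
tcp_pos: [0.5465, -0.3047, 0.2174]
orientation: [-1.568, 0.114, -0.114]
contact_force: [-0.1, 0.4, 0.8]
grip_width: 0.0601
```

Run:
```python
from st import *
f=snap("wrist","w10"); zoom("w10",(0,0,512,384),1.5,"w10z")
```

```text
17.5 [ 0.5465 -0.3047  0.2174] approach [-2.e-04  3.e-04 -1.e+00] jawyaw 81.67 jawz 0.0002 [-0.1  0.4  0.8] 0.035 0.060067317228308936 [-0.08  0.48  0.68  1.73 -0.34  1.06  2.14]
```

View pics/w10z.png

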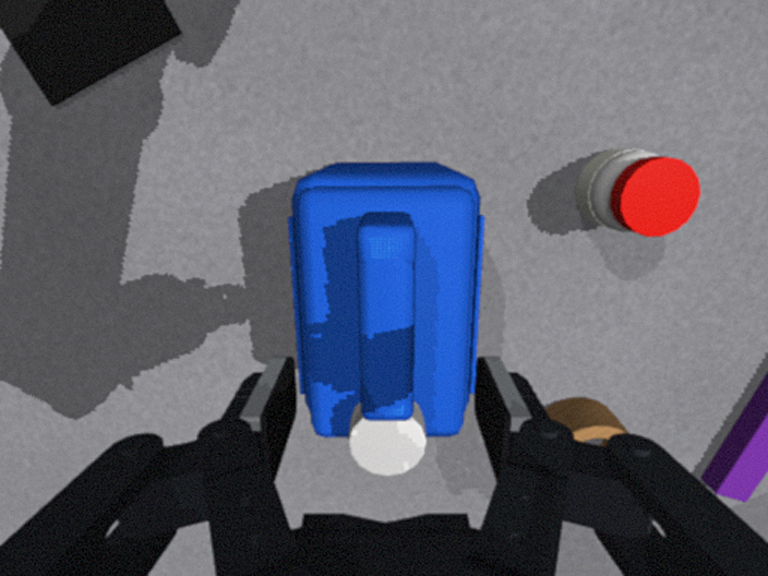

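Run:
```python
from tray import *
f=load("w10"); p=plane(f,[[386/1.5,226/1.5],[387/1.5,418/1.5]],.182); print(p,p.mean(0))
print(plane(f,[[388/1.5,441/1.5]],.165))
```

```text
[[ 0.50156293 -0.29781626  0.182     ]
 [ 0.58650137 -0.30981859  0.182     ]] [ 0.54403215 -0.30381742  0.182     ]
[[ 0.61084985 -0.31281293  0.165     ]]
```

Request:
send_rows(rows="0 0 -0.025 0 0 0;0 0 -0.02 0 0 0;0 0 -0.012 0 0 0;0 0 -0.007 0 0 0;0 0 0 0 0 0;0 0 0 0 0 0")

```text
clock: 18.15
tcp_pos: [0.5466, -0.3061, 0.1539]
orientation: [-1.568, 0.114, -0.117]
contact_force: [0.8, -0.2, 0.7]
grip_width: 0.0603
```

Request:
send_rows(rows="0 0 0 0 0 0;0 0 0 0 0 0;0 0 0 0 0 0;0 0 0 0 0 0;0 0 0 0 0 0;0 0 0 0 0 0", grip=0.01, grip_force=80)

```text
clock: 18.75
tcp_pos: [0.5465, -0.3054, 0.1535]
orientation: [-1.567, 0.114, -0.116]
contact_force: [-1.2, 1.9, 5.0]
grip_width: 0.0227
```

Request:
send_rows(rows="0 0 0.005 0 0 0;0 0 0.015 0 0 0;0 0 0.02 0 0 0;0 0 0.02 0 0 0;0 0 0 0 0 0;0 0 0 0 0 0;0 0 0 0 0 0")

```text
clock: 19.45
tcp_pos: [0.5453, -0.3051, 0.2117]
orientation: [-1.567, 0.117, -0.114]
contact_force: [-0.3, -1.2, -5.0]
grip_width: 0.0229
```

Run:
```python
from st import *
print(o['moment'])
for n in("wrist","side","scene"):
    f=snap(n,n+"11")
zoom("side11",(250,140,400,300),4,"s11"); zoom("wrist11",(0,0,512,384),1.5,"w11z");zoom("scene11",(120,130,270,300),4,"c11")
```

```text
19.45 [ 0.5453 -0.3051  0.2117] approach [-1.9e-03  9.0e-04 -1.0e+00] jawyaw 81.59 jawz 0.0007 [-0.3 -1.2 -5. ] 0.006 0.02288436125546039 [-0.08  0.49  0.68  1.73 -0.35  1.05  2.14]
[0.01702229 0.03033631 0.00326698]
```

View pics/s11.png

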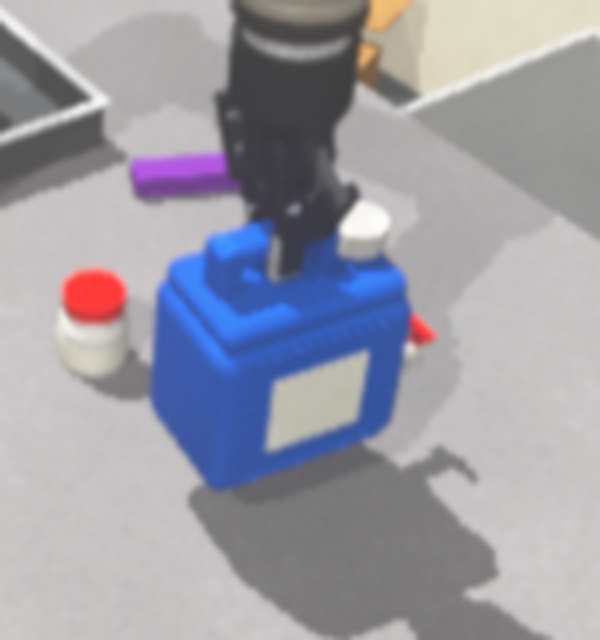

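View pics/w11z.png

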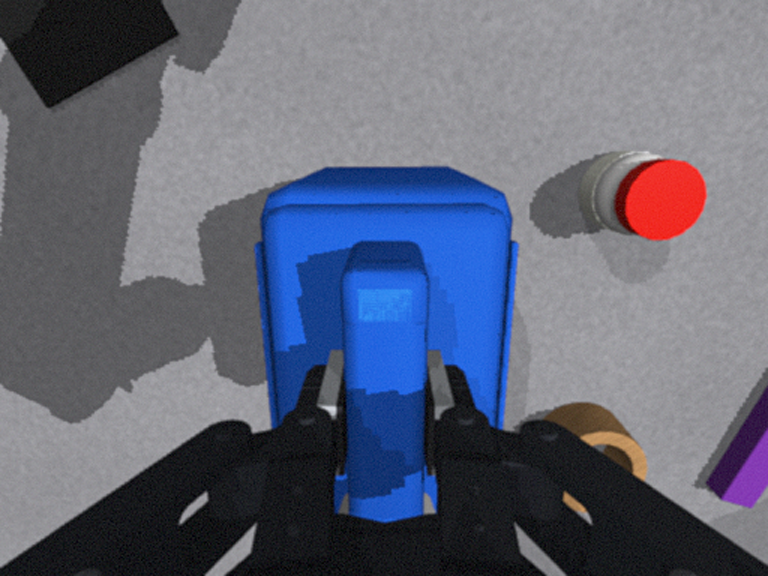

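View pics/c11.png

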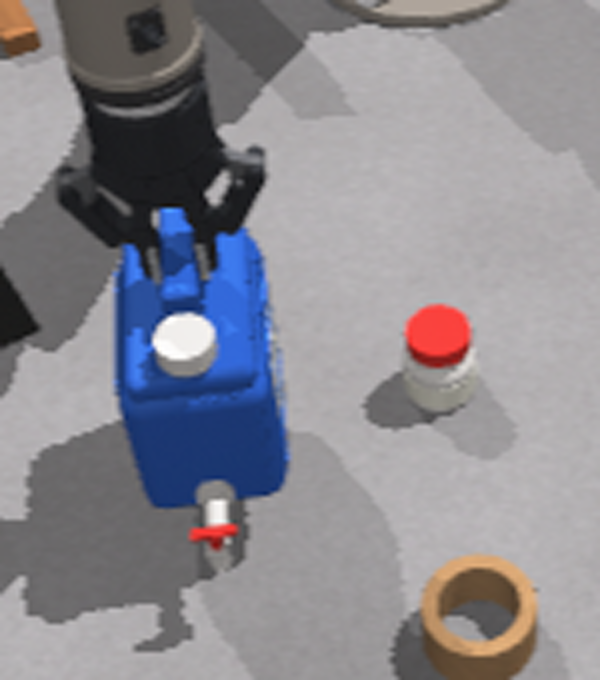

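Request:
send_rows(rows="0 0 0.02 0 0 0;0 0 0.03 0 0 0;0 0 0.03 0 0 0;0 0 0.015 0 0 0;0 0 0 0 0 0")

```text
clock: 20.1
tcp_pos: [0.5468, -0.3065, 0.3096]
orientation: [-1.569, 0.113, -0.118]
contact_force: [0.6, 0.2, -4.3]
grip_width: 0.0228
```

Request:
send_rows(rows="-0.005 0.015 0 0 0 0.013;-0.005 0.03 0 0 0 0.013;-0.005 0.035 0 0 0 0.013;-0.005 0.035 0 0 0 0.013;-0.005 0.035 0 0 0 0.013;-0.005 0.035 0 0 0 0.013;-0.005 0.035 0 0 0 0.013;-0.005 0.035 0 0 0 0.013;-0.005 0.035 0 0 0 0.013;-0.005 0.035 0 0 0 0.012;-0.005 0.035 0 0 0 0;-0.005 0.035 0 0 0 0;-0.005 0.035 0 0 0 0;-0.005 0.035 0 0 0 0;-0.005 0.03 0 0 0 0;-0.005 0.02 0 0 0 0;0 0.012 0 0 0 0;0 0 0 0 0 0;0 0 0 0 0 0;0 0 0 0 0 0")

```text
clock: 22.1
tcp_pos: [0.4663, 0.2195, 0.3076]
orientation: [-1.572, 0.016, -0.016]
contact_force: [-0.8, -0.6, -3.7]
grip_width: 0.0228
```

Run:
```python
from st import *
for n in("wrist","side","scene"):
    f=snap(n,n+"12")
zoom("side12",(130,60,300,230),4,"s12"); zoom("wrist12",(0,0,512,384),1.5,"w12z");zoom("scene12",(250,80,420,250),4,"c12")
```

```text
22.1 [0.4663 0.2195 0.3076] approach [-3.e-04 -8.e-04 -1.e+00] jawyaw 88.84 jawz -0.0008 [-0.8 -0.6 -3.7] 0.004 0.02277585199620722 [-0.94  0.14  0.42  1.86 -0.06  1.16  1.06]
```

View pics/s12.png

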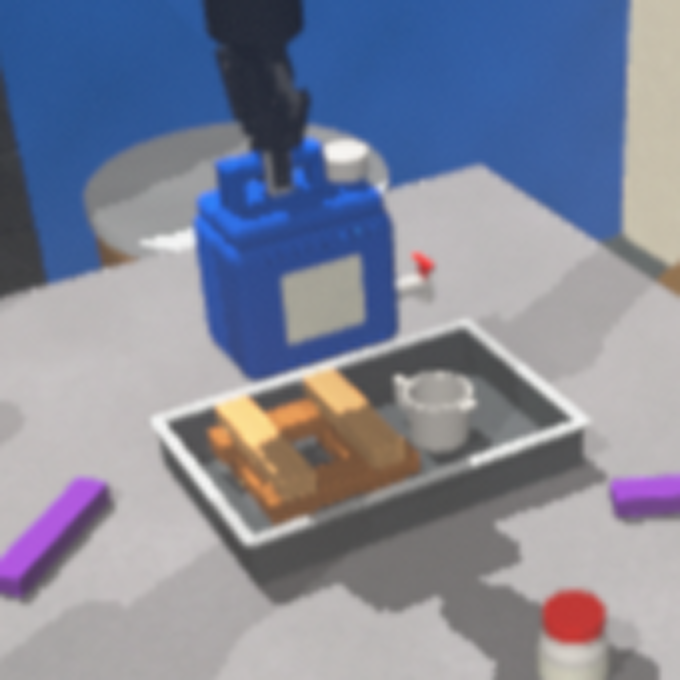

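View pics/c12.png

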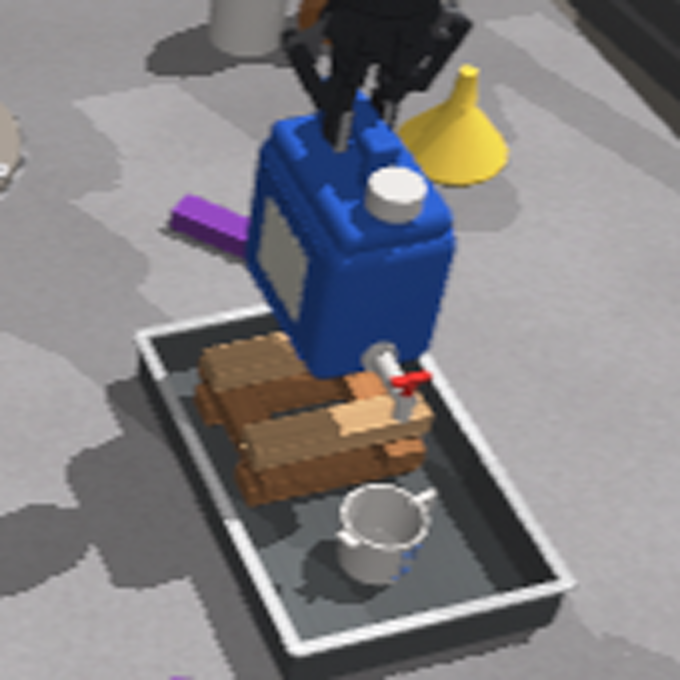

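View pics/w12z.png

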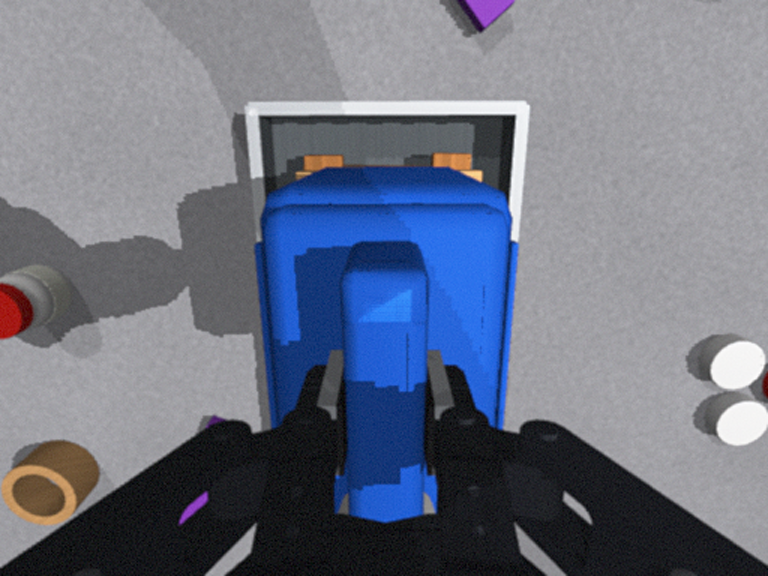

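Run:
```python
from tray import *
s=load("scene12");d=load("side12")
S=lambda u,v:(s,(250+u/4,80+v/4)); D=lambda u,v:(d,(130+u/4,60+v/4))
def pr(n,X): print(n,X[0].round(4),X[1])
pr("cap",tri([S(397,186),D(346,151)]))
pr("tapred",tri([S(411,383),D(424,265)]))
pr("corner +x-y",tri([S(316,374),D(394,336)]))
pr("corner -x-y",tri([S(250,258),D(253,377)]))
# label corners
pr("label BR",tri([S(301,320),D(364,325)]))
pr("label BL",tri([S(262,258),D(289,345)]))
pr("label TR",tri([S(303,234),D(362,258)]))
pr("label TL",tri([S(259,196),D(282,275)]))
print("jug",tri([S(385,515),D(438,388)]))
```

```text
cap [0.5346 0.2191 0.3201] [array([-0.3,  0.5]), array([-0.3, -0.4])]
tapred [0.6034 0.2206 0.1933] [array([-0.4,  0.6]), array([-0.4, -0.4])]
corner +x-y [0.5462 0.178  0.159 ] [array([-0.4,  0.6]), array([-0.4, -0.5])]
corner -x-y [0.4124 0.182  0.1599] [array([-0.2,  0.3]), array([-0.2, -0.2])]
label BR [0.5147 0.175  0.1837] [array([-0.8,  1.3]), array([-0.9, -1. ])]
label BL [0.4439 0.1743 0.1865] [array([-0.5,  0.9]), array([-0.6, -0.7])]
label TR [0.5092 0.1649 0.2593] [array([-1.8,  3.2]), array([-2. , -2.4])]
label TL [0.4433 0.1654 0.2538] [array([ 0.1, -0.1]), array([0.1, 0.1])]
jug (array([0.61294866, 0.22171402, 0.05723915]), [array([-0.2,  0.3]), array([-0.2, -0.2])])
```

Request:
send_rows(rows="-0.002 0.001 -0.01 0 0 0;-0.002 0.001 -0.02 0 0 0;0 0 -0.02 0 0 0;0 0 -0.012 0 0 0;0 0 -0.005 0 0 0;0 0 0 0 0 0;0 0 0 0 0 0;0 0 0 0 0 0")

```text
clock: 23.05
tcp_pos: [0.4626, 0.2236, 0.2417]
orientation: [-1.57, 0.013, -0.015]
contact_force: [-0.1, 0.2, -4.2]
grip_width: 0.0225
```

Run:
```python
from st import *
for n in("wrist","side","scene"):
    f=snap(n,n+"13")
zoom("side13",(150,70,290,210),5,"s13"); zoom("wrist13",(0,0,512,384),1.5,"w13z");zoom("scene13",(270,100,410,240),5,"c13")
```

```text
23.05 [0.4626 0.2236 0.2417] approach [ 0.0013  0.001  -1.    ] jawyaw 88.97 jawz 0.0011 [-0.1  0.2 -4.2] 0.002 0.022519360566315864 [-0.93  0.2   0.41  1.95 -0.1   1.01  1.08]
```

View pics/s13.png

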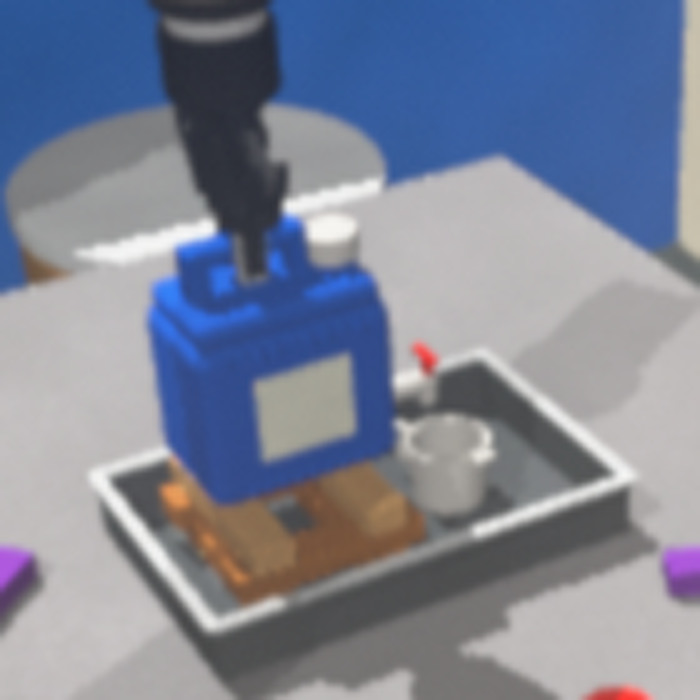

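View pics/c13.png

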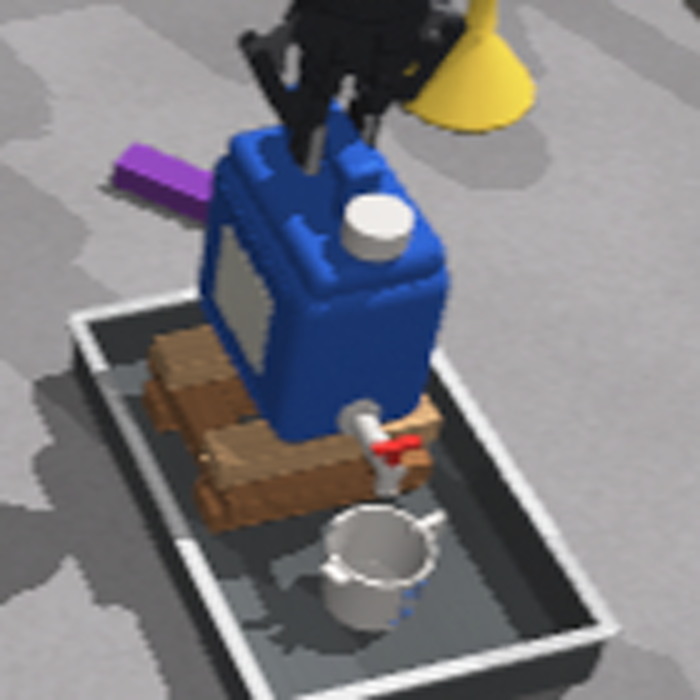

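View pics/w13z.png

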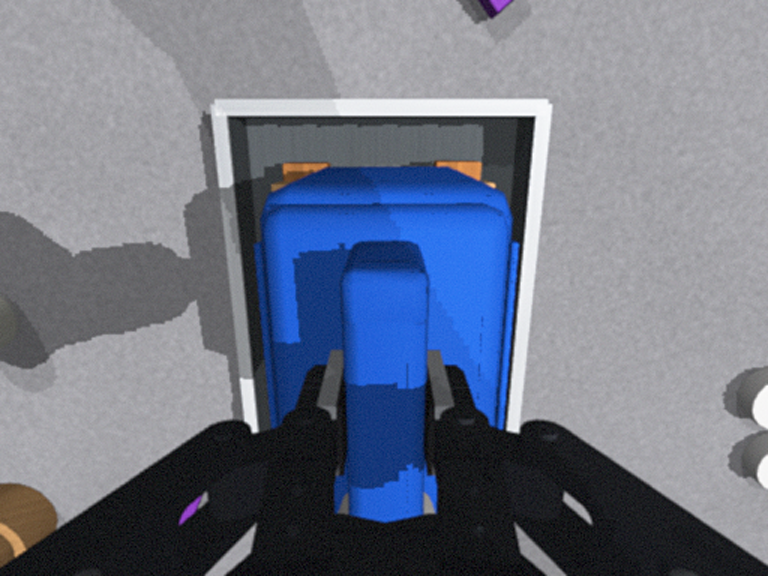

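Run:
```python
from tray import *
s=load("scene13");d=load("side13");w=load("wrist13")
S=lambda u,v:(s,(270+u/5,100+v/5)); D=lambda u,v:(d,(150+u/5,70+v/5))
def pr(n,X): print(n,X[0].round(4),X[1])
pr("cap",tri([S(379,212),D(333,228)]))
pr("tapred",tri([S(398,449),D(426,357)]))
pr("spout",tri([S(388,495),D(428,402)]))
pr("corner +x-y",tri([S(287,437),D(392,452)]))
pr("corner -x-y",tri([S(203,298),D(218,500)]))
# slat tops visible in scene/side (same frame): placed slats -y end corners in side
z=lambda l:[[u/1.5,v/1.5] for u,v in l]
print("tray far corners",plane(w,z([(212,103),(551,103)]),.05)[:,:2]); print("mids",plane(w,z([(284,164),(329,164),(437,163),(482,163)]),.049)[:,:2])
# horizontal edge lines on -y face in side view: bottom edge & shoulder
def xz(uv,y):
    r_=ray(d,uv);p=d["position"]; return p+r_*((y-p[1])/r_[:,1])[:,None]
print("label bottom",xz([D(265,463)[1],D(356,436)[1]],.171),"label top",xz([D(255,383)[1],D(350,353)[1]],.171))
print("body bottom",xz([D(235,502)[1],D(385,457)[1]],.175))
print("label L",xz([D(255,385)[1],D(265,461)[1]],.171),"label R",xz([D(350,355)[1],D(356,434)[1]],.171))
```

```text
cap [0.53   0.2223 0.256 ] [array([-0.5,  0.9]), array([-0.5, -0.7])]
tapred [0.5998 0.2254 0.1287] [array([-0.3,  0.4]), array([-0.3, -0.3])]
spout [0.6005 0.2267 0.0882] [array([-0.1,  0.2]), array([-0.2, -0.2])]
corner +x-y [0.5428 0.1837 0.0899] [array([-0.7,  1.1]), array([-0.8, -0.8])]
corner -x-y [0.409  0.1862 0.092 ] [array([ 0.2, -0.3]), array([0.3, 0.3])]
tray far corners [[0.36045059 0.10905436]
 [0.36478143 0.33718299]]
mids [[0.40115068 0.15389176]
 [0.4017493  0.18545243]
 [0.40250634 0.26118418]
 [0.40310454 0.29272184]]
label bottom [[0.44028855 0.171      0.12098962]
 [0.51160098 0.171      0.11788697]] label top [[0.43985667 0.171      0.18534811]
 [0.51221961 0.171      0.18515608]]
body bottom [[0.41620809 0.175      0.09511628]
 [0.53537085 0.175      0.0893792 ]]
label L [[0.43968766 0.171      0.18384567]
 [0.4404622  0.171      0.12257939]] label R [[0.51209518 0.171      0.18361805]
 [0.51172951 0.171      0.11951682]]
```

```bash
cat > pitch.py <<'E'
from tray import *
def cent(f,kind,c0,rad):
    h=cv2.cvtColor(f["pixels"],cv2.COLOR_RGB2HSV)
    if kind=="red": m=(cv2.inRange(h,(0,120,80),(6,255,255))|cv2.inRange(h,(174,120,80),(180,255,255)))
    else: m=cv2.inRange(h,(0,0,120),(180,75,255))
    mask=np.zeros_like(m); cv2.circle(mask,(int(c0[0]),int(c0[1])),rad,255,-1); m&=mask
    M=cv2.moments(m,True); return np.array([M['m10']/M['m00'],M['m01']/M['m00']]),M['m00']
def run(a,b,cs,cd,ts,td):
    s=load(a);d=load(b)
    r1=cent(s,"red",ts,6),cent(d,"red",td,6)
    X=tri([(s,r1[0][0]),(d,r1[1][0])]); 
    return X,[q[1] for q in r1],s,d
for a,b,ts,td,yaw in [("scene0","side0",(176,275),(352,236),-8.2),("scene11","side11",(120+213/4,130+533/4),(250+420/4,140+331/4),-8.4),("scene12","side12",(250+411/4,80+383/4),(130+424/4,60+264/4),-1.16),("scene13","side13",(270+398/5,100+449/5),(150+426/5,70+357/5),-1.03)]:
    X,n,s,d=run(a,b,None,None,ts,td)
    caps={"0":((169.7,227.7),(337.4,212)),"11":((120+184/4,130+335/4),(250+365/4,140+220/4)),"12":((250+397/4,80+186/4),(130+346/4,60+151/4)),"13":((270+379/5,100+212/5),(150+333/5,70+228/5))}
    C=tri([(s,caps[a[5:]][0]),(d,caps[a[5:]][1])])
    v=X[0]-C[0]; c,sn=np.cos(np.radians(yaw)),np.sin(np.radians(yaw))
    print(a,"tap",X[0].round(4),n,"cap",C[0].round(4),"v can frame",(v[0]*c+v[1]*sn).round(4),(-v[0]*sn+v[1]*c).round(4),v[2].round(4))
E
python3 pitch.py
```

```text
scene0 tap [ 0.6802 -0.3234  0.0423] [40.0, 26.0] cap [ 0.6109 -0.3128  0.1643] v can frame 0.0701 -0.0005 -0.122
scene11 tap [ 0.6779 -0.3238  0.0994] [41.0, 22.0] cap [ 0.6122 -0.315   0.2245] v can frame 0.0662 0.0009 -0.1251
scene12 tap [0.6016 0.2197 0.1965] [39.0, 11.0] cap [0.5346 0.2191 0.3201] v can frame 0.067 0.0019 -0.1236
scene13 tap [0.5975 0.225  0.1311] [35.0, 12.0] cap [0.53   0.2223 0.256 ] v can frame 0.0674 0.0039 -0.1248
```

```bash
cat > lab.py <<'E'
from tray import *
def label(n,c0,g,yaw,zb):
    # g: grip pos xy, can frame; label plane y_can=-0.05
    f=load(n); im=cv2.cvtColor(f["pixels"],cv2.COLOR_RGB2HSV)[...,1].astype(np.uint8)
    h=cv2.resize(im,None,fx=4,fy=4,interpolation=cv2.INTER_CUBIC)
    m=((h<135)*255).astype(np.uint8)
    k,lab=cv2.connectedComponents(m); L=lab[int(c0[1]*4+2),int(c0[0]*4+2)]; m=((lab==L)*255).astype(np.uint8)
    c=max(cv2.findContours(m,cv2.RETR_EXTERNAL,cv2.CHAIN_APPROX_NONE)[0],key=cv2.contourArea)[:,0].astype(float)
    uv=(c+.5)/4-.5
    a=np.radians(yaw);ex=np.array([np.cos(a),np.sin(a),0]);ey=np.array([-ex[1],ex[0],0]); cen=np.array([g[0],g[1],0])+.012*ex
    d=ray(f,uv);p=f["position"]; t=(-.0505-(p-cen)@ey)/(d@ey); P=p+d*t[:,None]; q=np.c_[(P-cen)@ex,P[:,2]-zb]
    x0,x1=q[:,0].min(),q[:,0].max();z0,z1=q[:,1].min(),q[:,1].max();w=x1-x0;hh=z1-z0
    sel=lambda i,lo: None
    mid=np.abs(q[:,0]-(x0+x1)/2)<.36*w; 
    out=[]
    for top in(0,1):
        s=mid&((q[:,1]>z0+.5*hh) if top else (q[:,1]<z0+.5*hh)); k=np.polyfit(q[s,0],q[s,1],1); out.append((round(np.degrees(np.arctan(k[0])),2),round(np.polyval(k,(x0+x1)/2),4)))
    mv=np.abs(q[:,1]-(z0+z1)/2)<.36*hh
    for rt in(0,1):
        s=mv&((q[:,0]>(x0+x1)/2) if rt else (q[:,0]<(x0+x1)/2)); k=np.polyfit(q[s,1],q[s,0],1); out.append((round(-np.degrees(np.arctan(k[0])),2),round(np.polyval(k,(z0+z1)/2),4)))
    print(n,"area",cv2.contourArea(c)/16,"bot,top (pitch,z):",out[:2],"L,R (pitch,x):",out[2:])
if __name__=="__main__":
    label("side0",(327,253),(.547,-.3045),-8.2,0)
    label("side11",(250+318/4,140+400/4),(.5458,-.3045),-8.4,.058)
    label("side12",(130+325/4,60+300/4),(.4663,.2195),-1.16,.154)
    label("side13",(150+305/5,70+407/5),(.4626,.2236),-1.03,.088)
E
python3 lab.py
```

```text
Traceback (most recent call last):
  File "lab.py", line 23, in <module>
    label("side0",(327,253),(.547,-.3045),-8.2,0)
    ~~~~~^^^^^^^^^^^^^^^^^^^^^^^^^^^^^^^^^^^^^^^^
  File "lab.py", line 21, in label
    print(n,"area",cv2.contourArea(c)/16,"bot,top (pitch,z):",out[:2],"L,R (pitch,x):",out[2:])
                   ~~~~~~~~~~~~~~~^^^
cv2.error: OpenCV(4.12.0) /io/opencv/modules/imgproc/src/shapedescr.cpp:315: error: (-215:Assertion failed) npoints >= 0 && (depth == CV_32F || depth == CV_32S) in function 'contourArea'
```

```bash
sed -i 's/cv2.contourArea(c)\/16/len(c)/' lab.py; python3 lab.py
```

```text
side0 area 322 bot,top (pitch,z): [(np.float64(0.32), np.float64(0.0292)), (np.float64(0.4), np.float64(0.1034))] L,R (pitch,x): [(np.float64(-0.29), np.float64(-0.0387)), (np.float64(0.32), np.float64(0.0401))]
side11 area 335 bot,top (pitch,z): [(np.float64(0.01), np.float64(0.0299)), (np.float64(0.2), np.float64(0.1023))] L,R (pitch,x): [(np.float64(-0.76), np.float64(-0.0386)), (np.float64(-0.65), np.float64(0.0396))]
side12 area 301 bot,top (pitch,z): [(np.float64(0.07), np.float64(0.03)), (np.float64(0.15), np.float64(0.1023))] L,R (pitch,x): [(np.float64(-0.93), np.float64(-0.0388)), (np.float64(-0.21), np.float64(0.0405))]
side13 area 290 bot,top (pitch,z): [(np.float64(0.44), np.float64(0.03)), (np.float64(0.51), np.float64(0.1026))] L,R (pitch,x): [(np.float64(-0.36), np.float64(-0.0386)), (np.float64(-0.34), np.float64(0.0405))]
```

Request:
send_rows(rows="0 -0.002 -0.003 0 0 0;0 0 -0.003 0 0 0;0 0 0 0 0 0;0 0 0 0 0 0;0 0 0 0 0 0;0 0 0 0 0 0")

```text
clock: 23.8
tcp_pos: [0.4621, 0.2214, 0.2349]
orientation: [-1.571, 0.014, -0.014]
contact_force: [-0.3, -0.8, -4.3]
grip_width: 0.0225
```

Run:
```python
from st import *
for n in("wrist","side","scene"):
    f=snap(n,n+"14")
zoom("side14",(150,70,290,210),5,"s14"); zoom("scene14",(270,100,410,240),5,"c14")
from lab import label
label("side14",(150+305/5,70+410/5),o['tcp_pos'][:2],-1.05,o['tcp_pos'][2]-.1535)
f=load("side14");p=o['tcp_pos']
```

```text
23.8 [0.4621 0.2214 0.2349] approach [ 1.e-04  1.e-04 -1.e+00] jawyaw 88.98 jawz 0.0001 [-0.3 -0.8 -4.3] 0.002 0.022514246806190144 [-0.92  0.21  0.41  1.96 -0.1   0.99  1.09]
side14 area 288 bot,top (pitch,z): [(np.float64(0.14), np.float64(0.0297)), (np.float64(-0.25), np.float64(0.1025))] L,R (pitch,x): [(np.float64(-0.74), np.float64(-0.0386)), (np.float64(0.02), np.float64(0.0406))]
```

View pics/s14.png

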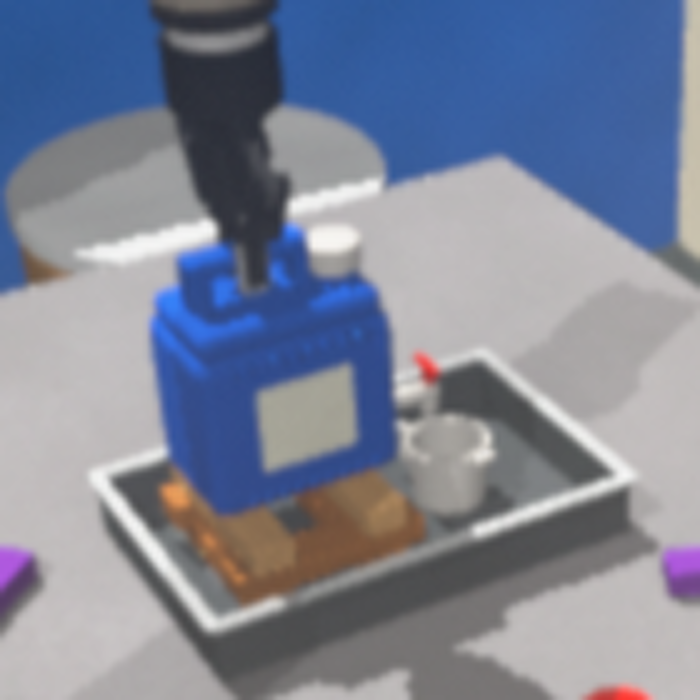

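View pics/c14.png

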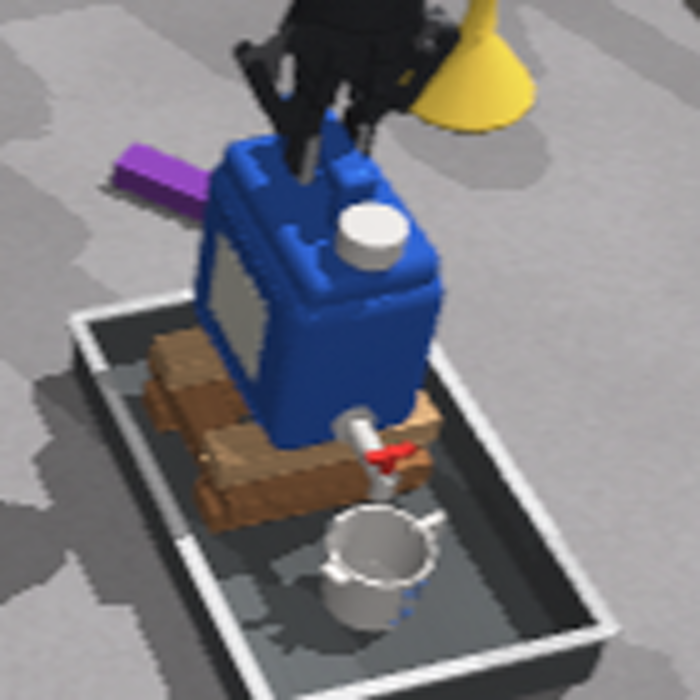

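View pics/scene14.png

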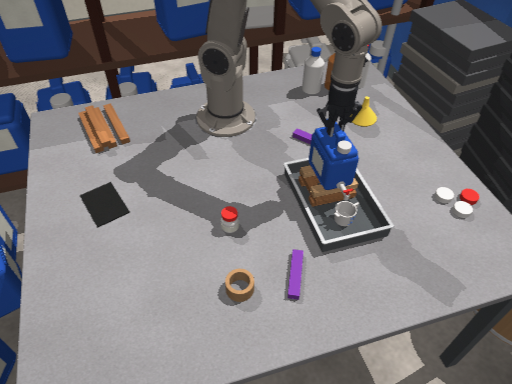

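Request:
send_rows(rows="0 0 0 0 -0.007 0;0 0 0 0 0 0;0 0 0 0 0 0;0 0 0 0 0 0;0 0 0 0 0 0")

```text
clock: 24.45
tcp_pos: [0.462, 0.2213, 0.2348]
orientation: [-1.571, 0.009, -0.02]
contact_force: [-0.2, 0.8, -4.6]
grip_width: 0.0227
```

Run:
```python
from st import *
for n in("wrist","side","scene"):
    f=snap(n,n+"15")
zoom("side15",(150,70,290,210),5,"s15"); zoom("wrist15",(0,0,512,384),1.5,"w15z")
from lab import label
label("side15",(150+305/5,70+412/5),o['tcp_pos'][:2],-1.05,o['tcp_pos'][2]-.1535)
```

```text
24.45 [0.462  0.2213 0.2348] approach [ 0.007 -0.    -1.   ] jawyaw 88.97 jawz 0.0001 [-0.2  0.8 -4.6] 0.001 0.02269207648845773 [-0.93  0.21  0.41  1.96 -0.09  0.99  1.08]
side15 area 287 bot,top (pitch,z): [(np.float64(0.4), np.float64(0.0297)), (np.float64(-0.23), np.float64(0.1027))] L,R (pitch,x): [(np.float64(-0.44), np.float64(-0.0382)), (np.float64(0.06), np.float64(0.0412))]
```

View pics/w15z.png

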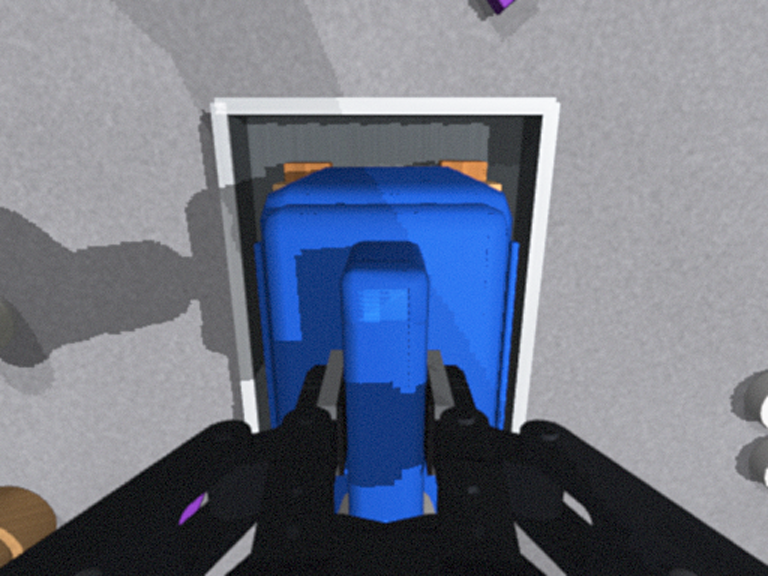

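```bash
python3 -c "
from bench import r
print(r.hand_in()); print(r.get_obs()['tcp_pos'],r.get_obs()['contact_force'])"
```

```text
the job is handed in; nothing more can be done
None
the job is handed in; nothing more can be done
```

The job is done and handed in at about 24.6 s. Both loose slats lie across the top of the stand. The gripper is still holding the can about a centimetre above them.

**Slats:** their centres measured about (0.431, 0.223) and (0.520, 0.221), 89 mm apart. Each is within 1–2 mm of the bottom slat beneath it. Each slat was set down with less than 10 N of contact.

**Can:**
- **Height:** its underside is at about 81–82 mm, which leaves roughly 10–11 mm above the slats. The wrist force shows only the can's weight, 4–5 N.
- **Position:** in the last wrist picture the handle, the tray walls and the second-layer slats share the same centre line. The yaw agrees with the tray's to about 0.1°.
- **Tap:** the spout is over the jug's mouth, about 12–14 mm towards the robot from its centre.

**Checks that disagreed:**
- **Tilt:** the label edges suggested the can hung about 0.4° nose-down, while a rougher cap-and-tap check gave about 1.4°. I tilted the can back by 0.4°. The last label readings scatter between −0.4° and +0.4°.
- **Fore-and-aft position:** the views differ by 2–3 mm, so the centring in that direction is only good to that.

The jug, jar, tape roll and purple look-alikes appear unmoved in the last overall picture.

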